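Check a sieve frame for square by its diagonals

ROBOT

A 7-joint arm with a two-finger parallel gripper is mounted at the origin on the work surface. World frame = base frame: x ahead of the robot, y to its left, z up, the work surface at z = 0. Lengths are in m, angles in rad, forces in N, time in s.
With the tool pointing down it reaches from about 0.425 to 0.875 m from the base axis. Payload 8.4 kg.
Tool frame: the origin (TCP) lies on the centre line of the jaws, within the pads' length; the fingertips stand 17 mm ahead of it and the grasp point (between the pads) lies 2 mm behind it; z points along the fingers, y is the direction in which the jaws open and shut (so a half turn about z gives the same grasp; the last joint's range is limited). The gripper opens to 85 mm and grips with 20 to 120 N. Pads are 22 mm wide; open, the fingers measure 114 mm over their backs; the gripper's body (76 mm by 85 mm) begins 54 mm behind the grasp point. The pads swing forward as they close: fully open they stand 13 mm farther back than shut.
Start: joints at [-1.349, 0.333, 0.04, 1.465, -0.013, 1.343, -0.059], TCP at [0.205, 0.617, 0.248] pointing down, gripper open.
Joint ranges: [-2.58, 2.58], [-0.38, 2.09], [-1.3, 1.39], [0.25, 2.4], [-1.5, 4.64], [0.08, 2.09], [-2.65, 2.65]. Speed limits (rad/s): [2.22, 2.22, 2.79, 2.79, 3.14, 3.14, 3.14].

INTERFACE

Orientations are given as [roll, pitch, yaw] about the fixed x, y, z axes, in that order (R = Rz(yaw) Ry(pitch) Rx(roll)).
In Python, from plant import ctrl gives the robot as it stands.
- The arm moves only by the tool step_arm, never from a script. Its argument "series" is a list of rows, each a list of 3 entries, a list of its own where there are three numbers: the closure, from 0 (fully open) to 1 (shut), then the shift along the tool's x, y, z in m, then the turn, a rotation vector about the tool's x, y, z in rad. In form: [[grip, [x, y, z], [ax, ay, az]], ...]. A call has 1 to 8 rows; each row shifts and turns the commanded pose from where the row before left it, along the tool's axes as they then stand; what a row does not reach is not made up. A row lasts 1/12 s, in which the tool goes at most 41.7 mm and 7.16 degrees, less where a joint would pass 70% of its speed; a pose out of reach is approached as far as the arm can. A call is refused whole if a number of a shift passes 0.0417 or a number of a turn 0.125, either way. A call with a gripper value outside its range is refused whole. The fingers move at their own pace and stop on an object; "grip_force" is the grip in N (left out, the last holds). Time passes only in rows, so rows that do not move let the fingers close. It gives the time, the measured TCP pose, the force and the opening at its end, in the units of the state.
- ctrl.get_state(): the state, without advancing time (a new reading comes with each control period).
- ctrl.read_camera(name): name is "scene" or "top"; returns the picture (480x640x3 uint8, red, green, blue); there is no depth.
- ctrl.calibration(name): a dict with "fx", "fy", "cx", "cy" (pixels), "pose" (4x4, takes a point from camera to world coordinates). Camera axes: x right, y down, z forward; pixel columns grow to the right and rows downward; lengths in m; the calibration is good to about 2 mm. A picture is of the moment at which its call begins. calibration takes no time and is no camera call.
- ctrl.sign_off(): hands the job in, once; it reports no verdict.
The state is a dict: "t": time; "joint_positions": joint angles; "dq": joint speeds; "joint_torque": joint torques, N m; "eef_pos": TCP position; "tool_rot": TCP orientation; "force": force on the tool from outside, world axes, zero at the start; "ft_torque": the same for the moment, N m; "grip_width": finger opening in m.
Only numpy, scipy, OpenCV 4.12 (cv2) and the standard library are available. Lean on these libraries where they do the work, as an engineer would, in place of code of your own. Each camera call takes 0.05 s, during which the arm holds its last target.

TASK

Check the aluminium sieve frame for square with the spring-loaded slide rule that lies on its wooden rest: measure both diagonals by springing the rule between opposite inside corners (long rubber pin deep in the far corner touching both rails, short pin in the near corner, rule lying flat on the rails) and let go of it each time to read it. Work gently, leave the other things alone, and finish with the rule sprung across the longer of the two diagonals and let go; if they agree within about 2 mm, either will do.

Things in the scene. Friction and masses are not known exactly. Their poses are not given: they have to be found in the camera images.
- frame: square aluminium frame on a grey plate 250 x 250 x 6 mm fixed to the bench, racked out of square; stiff. Origin: underside of the plate, centre; x from near rail to far rail (away from the robot), y left, z up. Rails 18 mm wide, tops 40 mm above the origin. Inner faces: near rail x = -85 mm, far rail x = +85 mm. Far inside corners: (85, 85+s) and (85, -85+s) mm, one unknown s from -12 to 12
- corner_near_left (a point): the frame's near left inside corner at (-85, 85) mm in the frame, at the rails' top edge. From it the left side rail's inner face runs straight to the far left corner, so the inside is a parallelogram
- corner_near_right (a point): the frame's near right inside corner at (-85, -85) mm in the frame, at the rails' top edge. From it the right side rail's inner face runs straight to the far right corner
- rest: wooden rest for the rule, fixed: two blocks 34 mm high, 44 mm wide, on a board 140 mm long. Origin: centre of its underside, x along the rule
- rule_handle (a point): centre of the slide rule's black handle, 50 mm along the rule, 22 mm wide (grasp across this), 12 to 46 mm above the rule's flat underside; this point is 30 mm above it. x axis along the rule to the long pin (at the start away from the robot), z up. Rule 0.2 to 0.35 kg: steel tube 20 mm wide, from 128 mm behind this point to 70 mm ahead; a bar slides out of it, its end 140 mm ahead when out
- rule_short_pin (a point): centre of the lower end of the short steel pin, 10 mm diameter, standing 10 mm down from the rule's underside, 118 mm behind the handle's centre; axes as the handle's
- rule_long_pin (a point): centre of the lower end of the long pin, 10 mm diameter, 26 mm down from the underside, on the sliding bar's end, 126 mm ahead of the handle's centre when fully out. Its rubber shoe grips: against one rail it does not slip into the corner by itself. It can be in the far corner while the short pin is still above the rails; push the bar in until the short pin can go down in its corner
- rule_slide (a joint): how far the bar is pushed into the tube, m: 0 fully out (pin centres 244 mm apart), stop at 0.038; a spring pushes it out with 3 N plus 0.1 N per mm, damped. Smaller reading = longer diagonal: 0.0177 across an exactly square frame, about 0.009 and 0.026 across the two diagonals of one racked by 12 mm
- jar: closed glass jar, 52 mm across, 70 mm tall, beyond the work area
- vial: small amber jar, 34 mm across, 60 mm tall, standing just beyond the frame
- mortar: white ceramic mortar bowl, 120 mm across, 60 mm tall, on the right
- sieve_small: brass sieve ring, 100 mm across, 30 mm tall, on the left
- wrench: wrench lying at the near right

How it is judged:
On the way:
1. the rule is sprung across the shorter diagonal and let go: long pin bearing on both rails of its far corner, short pin down in the opposite near corner (slide reading above 0.0167) (((contact force between rule_slide_c0 and rail_far_c0 above 0.1 N and contact force between rule_slide_c0 and rail_right_c0 above 0.1 N and horizontal distance between rule_short_pin and corner_near_left below 0.0105 m and z of rule_short_pin in the frame of corner_near_left below -0.006 m and angle between rule_short_pin's own z axis and vertical below 0.05 rad) or (contact force between rule_slide_c0 and rail_far_c0 above 0.1 N and contact force between rule_slide_c0 and rail_left_c0 above 0.1 N and horizontal distance between rule_short_pin and corner_near_right below 0.0105 m and z of rule_short_pin in the frame of corner_near_right below -0.006 m and angle between rule_short_pin's own z axis and vertical below 0.05 rad)) and contact force between each of the arm, the fingers and rule below 0.05 N and value of joint rule_slide above 0.0167 m), for 0.2 s.
At the end, for the whole second after the job is handed in: Shorter diagonal measured first; then the rule lies flat (3 degrees) across the longer one, at rest: long pin pressing over 0.1 N on both the far rail and the side rail, short pin within 10.5 mm of the near corner and 6 mm below the rail tops, slide below 0.0187 (square: 0.0177) (((contact force between rule_slide_c0 and rail_far_c0 above 0.1 N and contact force between rule_slide_c0 and rail_right_c0 above 0.1 N and horizontal distance between rule_short_pin and corner_near_left below 0.0105 m and z of rule_short_pin in the frame of corner_near_left below -0.006 m and angle between rule_short_pin's own z axis and vertical below 0.05 rad) or (contact force between rule_slide_c0 and rail_far_c0 above 0.1 N and contact force between rule_slide_c0 and rail_left_c0 above 0.1 N and horizontal distance between rule_short_pin and corner_near_right below 0.0105 m and z of rule_short_pin in the frame of corner_near_right below -0.006 m and angle between rule_short_pin's own z axis and vertical below 0.05 rad)) and value of joint rule_slide below 0.0187 m and linear speed of rule below 0.02 m/s); the robot touches nothing.
It fails at once if the long pin is pressed on the rails with more than 25 N (contact force between rule_slide_c0 and frame above 25 N).
It fails at once if the rule is slammed on the frame with more than 70 N (contact force between rule and frame above 70 N).
It fails at once if the robot pushes on the frame itself with more than 10 N (contact force between the arm and frame above 10 N).
It fails at once if a jar, vial, mortar, brass sieve or wrench is moved more than 30 mm (distance of any of jar, vial, mortar, sieve_small, wrench from where it was at the start of the episode above 0.03 m).
It also fails if it takes over 67 s, if anything falls off the work surface, if the arm or the gripper's body presses on something with over 40 N, if the wrist force passes 120 N, or if a joint passes its speed limit or range.

## Working session

There is one attempt and no reset: what is moved stays moved. The work goes in short steps, Python scripts to look and compute and a tool call to move; the robot and the scene stay as the last step left them, time stands still between calls to the robot, and variables do not carry over. Pictures are saved under pics/ and viewed, and the job is handed in when it is done.

Besides the shell and the picture viewer there is one more tool, called by a JSON object that holds its "fn" and its "kwargs". step_arm: Moves the arm, as the interface text tells. Its arguments: {"type":"object","properties":{"series":{"type":"array","items":{"type":"array"}},"grip_force":{"type":"number"}},"required":["series"]}

```bash
ls; mkdir -p pics
python3 - <<'E'
from plant import ctrl
import cv2,numpy as np
np.set_printoptions(precision=4,suppress=True)
s=ctrl.get_state();print({k:np.round(v,4) for k,v in s.items()})
for n in ("scene","top"):
    cv2.imwrite(f"pics/{n}0.png",ctrl.read_camera(n)[:,:,::-1]);print(ctrl.calibration(n))
E
```

```text
pics
{'t': np.float64(0.0), 'joint_positions': array([-1.3492,  0.3339,  0.0399,  1.4663, -0.0134,  1.3433, -0.0585]), 'dq': array([ 0.0001,  0.0015, -0.0001,  0.0006,  0.0006, -0.001 ,  0.0006]), 'joint_torque': array([  0.0009, -65.8556,   1.3659, -40.5554,   0.0168,   0.013 ,
        -0.0001]), 'eef_pos': array([0.2048, 0.6164, 0.2474]), 'tool_rot': array([-3.1399,  0.0001,  2.8208]), 'force': array([-1.4663, -0.2372,  0.6476]), 'ft_torque': array([ 0.0322, -0.0411,  0.0015]), 'grip_width': np.float64(0.0854)}
{'fx': 435.0413153752932, 'fy': 435.0413153752932, 'cx': 325.4144672217682, 'cy': 243.2906301298, 'pose': array([[-0.7943,  0.3636, -0.4866,  1.1434],
       [ 0.6075,  0.4725, -0.6385,  0.7158],
       [-0.0022, -0.8028, -0.5962,  0.764 ],
       [ 0.    ,  0.    ,  0.    ,  1.    ]])}
{'fx': 541.6303875166519, 'fy': 541.6303875166519, 'cx': 316.088992921881, 'cy': 248.96761373172603, 'pose': array([[-0.0289, -0.993 ,  0.1149,  0.4247],
       [-0.9996,  0.0289, -0.002 ,  0.0106],
       [-0.0013, -0.1149, -0.9934,  1.5268],
       [ 0.    ,  0.    ,  0.    ,  1.    ]])}
```

View pics/scene0.png

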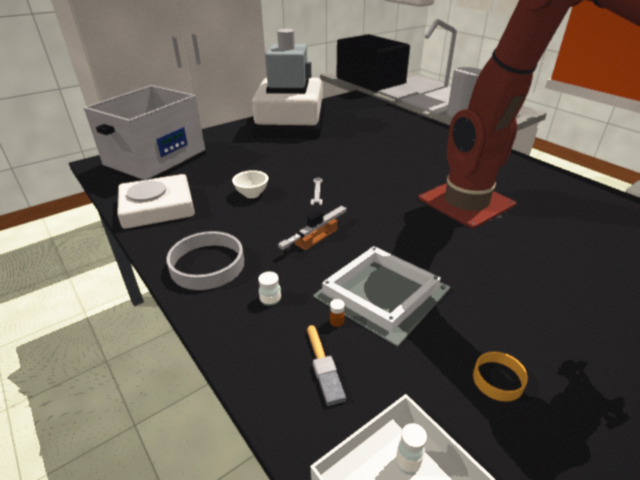

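View pics/top0.png

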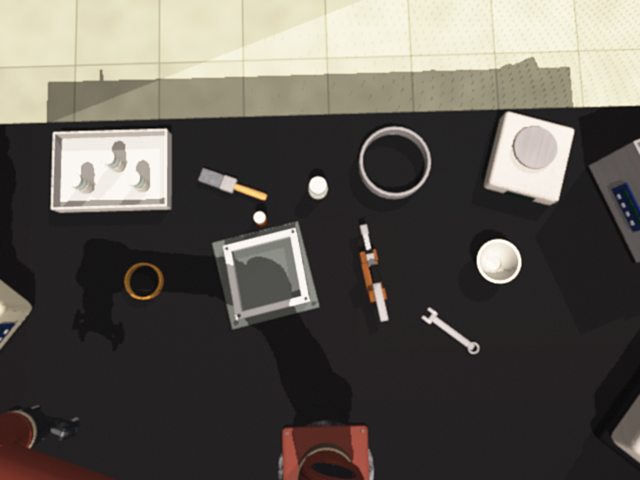

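The top view shows the frame centred near pixel (265,275), the rule on its rest from about (364,228) to (383,318), and the vial at (260,217). I'll zoom in.

Run:
```python
import cv2
a=cv2.imread("pics/top0.png")
cv2.imwrite("pics/f0.png",cv2.resize(a[205:335,200:330],None,fx=6,fy=6,interpolation=cv2.INTER_CUBIC)[:,:][0:600*2][::1] if 0 else cv2.resize(a[207:337,200:330],(598,598),interpolation=cv2.INTER_CUBIC))
cv2.imwrite("pics/r0.png",cv2.resize(a[215:330,320:430],(574,600),interpolation=cv2.INTER_CUBIC))
b=cv2.imread("pics/scene0.png")
cv2.imwrite("pics/sr0.png",cv2.resize(b[190:265,265:365],(800,600),interpolation=cv2.INTER_CUBIC))
cv2.imwrite("pics/sf0.png",cv2.resize(b[235:350,305:458],(798,600),interpolation=cv2.INTER_CUBIC))
```

```text
(no output)
```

View pics/f0.png

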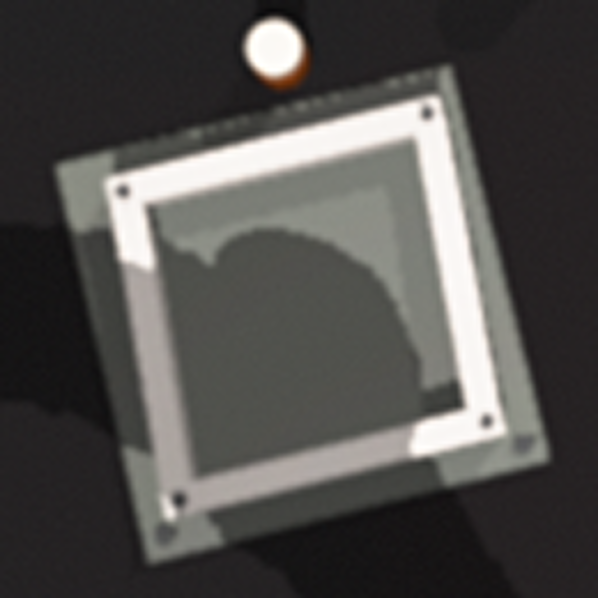

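View pics/r0.png

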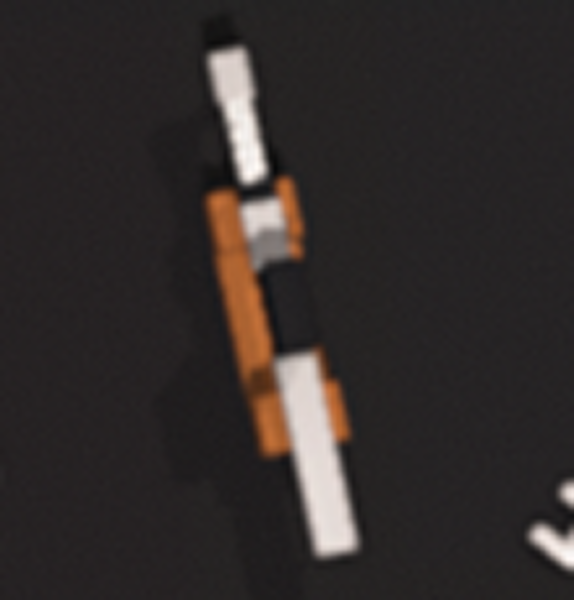

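View pics/sr0.png

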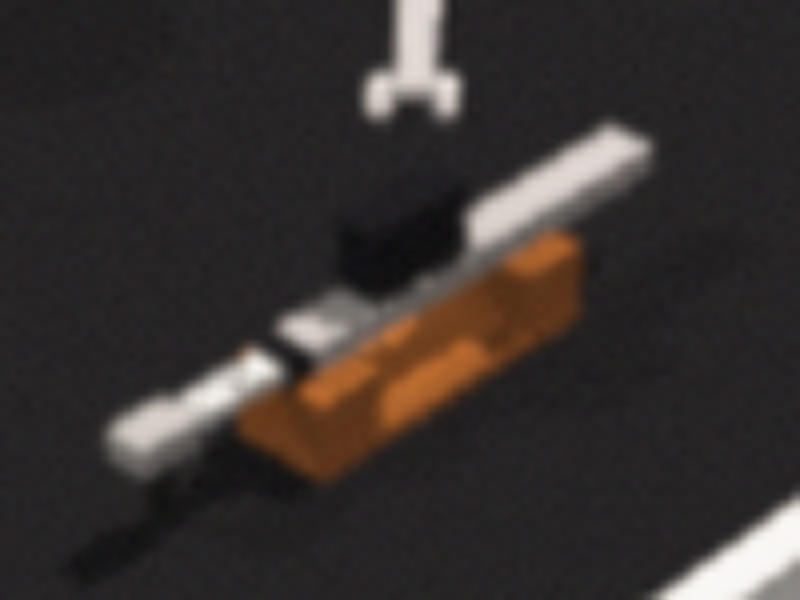

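View pics/sf0.png

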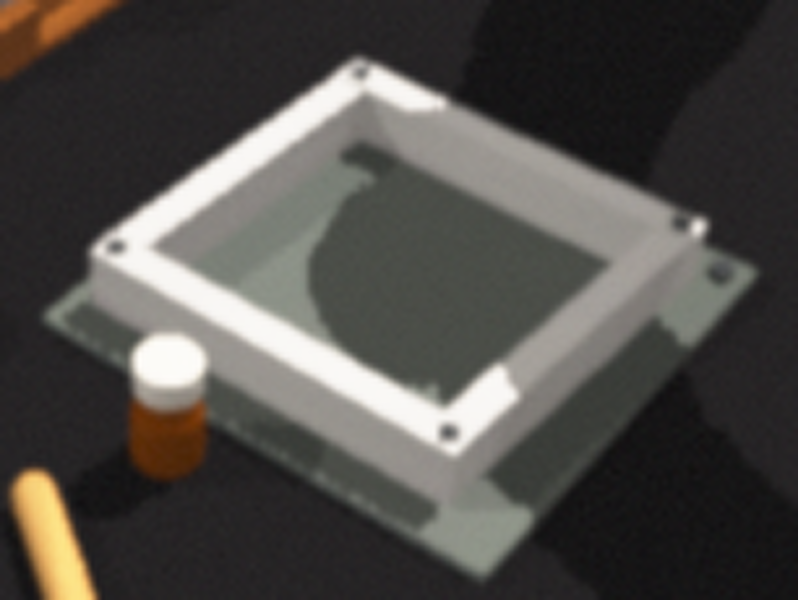

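```bash
cat > h.py <<'E'
import numpy as np,cv2
from scipy.optimize import least_squares
from plant import ctrl
np.set_printoptions(precision=4,suppress=True)
C={n:ctrl.calibration(n) for n in("scene","top")}
def proj(n,P):
    c=C[n];P=np.atleast_2d(P);Q=(P-c["pose"][:3,3])@c["pose"][:3,:3]
    return np.c_[c["fx"]*Q[:,0]/Q[:,2]+c["cx"],c["fy"]*Q[:,1]/Q[:,2]+c["cy"]]
def tri(pt,ps):
    r=least_squares(lambda X:np.r_[proj("top",X)[0]-pt,proj("scene",X)[0]-ps],[.6,0,.05]);return r.x,r.fun
def onz(n,p,z):
    c=C[n];d=c["pose"][:3,:3]@[(p[0]-c["cx"])/c["fx"],(p[1]-c["cy"])/c["fy"],1];o=c["pose"][:3,3]
    return o+d*(z-o[2])/d[2]
E
python3 - <<'E'
from h import *
T=lambda p:np.array(p)/4.6+[200,207]
S=lambda p:np.array(p)*[153/798,115/600]+[305,235]
FLt,FRt,NRt,NLt=map(T,[(150,205),(417,140),(460,408),(195,474)])
pl=list(map(T,[(55,165),(452,66),(551,462),(150,563)]))
R=lambda p:np.array(p)/5.218+[320,215]
SR=lambda p:np.array(p)/8+[265,190]
for nm,a,b in[("handle",(290,306),(400,205)),("near end",(337,552),(632,136)),("far end",(226,49),(130,430))]:
    print(nm,*tri(R(a),SR(b)))
for n,p in zip("FL FR NR NL".split(),(FLt,FRt,NRt,NLt)):print(n,onz("top",p,.04))
for p in pl:print("plate top",onz("top",p,.006))
# scene
for nm,p,z in[("FLs",(465,400),.04),("FRs",(150,248),.04),("NRs",(365,93),.04),("NLs",(610,263),.04),("pFL",(487,580),.006),("pFR",(42,318),.006),("pNL",(757,272),.006)]:print(nm,onz("scene",S(p),z))
print("screws tri")
for a,b in[((123,190),(448,432)),((427,113),(116,246)),((486,421),(360,72)),((179,498),(681,224))]:print(*tri(T(a),S(b)))
E
```

```text
handle [ 0.5214 -0.1502  0.073 ] [-0.0233  0.0296 -0.0406 -0.0051]
near end [ 0.3942 -0.1721  0.0435] [-0.1564  0.1811 -0.2741 -0.0294]
far end [ 0.6587 -0.1236  0.0491] [-0.3675  0.5155 -0.624  -0.0912]
FL [0.5962 0.2383 0.04  ]
FR [0.6309 0.0771 0.04  ]
NR [0.4693 0.0553 0.04  ]
NL [0.4349 0.2134 0.04  ]
plate top [0.6266 0.3017 0.006 ]
plate top [0.6811 0.0559 0.006 ]
plate top [0.4361 0.002  0.006 ]
plate top [0.3825 0.246  0.006 ]
FLs [0.5875 0.2468 0.04  ]
FRs [0.6356 0.0833 0.04  ]
NRs [0.4724 0.0569 0.04  ]
NLs [0.4696 0.2242 0.04  ]
pFL [0.6289 0.3063 0.006 ]
pFR [0.6842 0.0615 0.006 ]
pNL [0.3855 0.2498 0.006 ]
screws tri
[0.6058 0.2549 0.0383] [-0.057   0.0553 -0.0647 -0.0045]
[0.647  0.071  0.0389] [-0.0978  0.1163 -0.1357 -0.0153]
[0.461  0.0403 0.0385] [-0.0775  0.0805 -0.1114 -0.0094]
[0.4204 0.2242 0.0382] [-0.288   0.2457 -0.3451 -0.015 ]
```

```bash
cat > fit.py <<'E'
from h import *
def corners(p):
    cx,cy,th,s=p[:4];c,sn=np.cos(th),np.sin(th)
    W=lambda x,y,z:np.array([cx+c*x-sn*y,cy+sn*x+c*y,z])
    return W
def edges(p,s=None):
    W=corners(p);s=p[3];E=[]
    k=.125
    q=[W(k,k,.006),W(k,-k,.006),W(-k,-k,.006),W(-k,k,.006)]
    E+=[("plate%d"%i,q[i],q[(i+1)%4]) for i in range(4)]
    q=[W(.085,.085+s,.04),W(.085,-.085+s,.04),W(-.085,-.085,.04),W(-.085,.085,.04)]
    E+=[("in%d"%i,q[i],q[(i+1)%4]) for i in range(4)]
    return E
if __name__=="__main__":
    use={"top":["plate0","plate1","plate2","plate3","in0","in1","in2","in3"],"scene":["plate0","plate3","in0","in1","in2","in3"]}
    p=np.array([.5327,.1507,.2175,-.009])
    im={n:cv2.GaussianBlur(cv2.imread(f"pics/{n}0.png",0),(0,0),.8).astype(np.float32) for n in use}
    for it in range(6):
        rows=[];W=4 if it<2 else 2.5
        for n in use:
            for nm,a,b in edges(p):
                if nm not in use[n]:continue
                A,B=proj(n,a)[0],proj(n,b)[0];d=(B-A)/np.linalg.norm(B-A);nn=np.array([-d[1],d[0]])
                t=np.arange(-W,W+.01,.1);offs=[]
                for f in np.linspace(.1,.9,25):
                    Q=A+f*(B-A)+t[:,None]*nn
                    v=cv2.remap(im[n],Q[:,0].astype(np.float32)[None],Q[:,1].astype(np.float32)[None],cv2.INTER_CUBIC)[0]
                    g=np.abs(np.gradient(v));i=g.argmax()
                    if g[i]>.6 and 0<i<len(t)-1: offs.append((f,t[i]))
                if len(offs)>5:
                    o=np.array(offs);m=np.median(o[:,1]);o=o[abs(o[:,1]-m)<.8]
                    for f,x in o:rows.append((n,nm,f,A+f*(B-A)+x*nn,nn))
        def res(q):
            out=[]
            ed={n:{e[0]:e for e in edges(q)} for n in use}
            for n,nm,f,Q,nn in rows:
                _,a,b=ed[n][nm];P=proj(n,a+f*(b-a))[0]+(q[4:6] if n=="scene" else 0)
                out.append((P-Q)@nn)
            return np.r_[out,q[4:6]*.1]
        q0=np.r_[p[:4],0,0]
        r=least_squares(res,q0,loss="soft_l1",f_scale=.3,x_scale=[.01,.01,.01,.01,1,1]);p=r.x[:4]
    print(r.x)
    f=res(r.x)
    for n in use:
        for nm in use[n]:
            e=[x for x,w in zip(f,rows) if w[0]==n and w[1]==nm]
            if e:print(n,nm,len(e),np.round(np.mean(e),2),np.round(np.std(e),2))
    W=corners(p);s=p[3]
    for n,x,y in(("FL",.085,.085+s),("FR",.085,-.085+s),("NR",-.085,-.085),("NL",-.085,.085)):print(n,W(x,y,.04))
E
python3 fit.py
```

```text
[ 0.5331  0.1533  0.221  -0.0115  0.2186  0.3412]
top plate0 25 0.47 0.28
top plate1 25 0.24 0.28
top plate2 25 0.16 0.28
top plate3 25 0.17 0.34
top in0 25 -1.02 0.28
top in1 25 -0.7 0.34
top in2 25 -0.28 0.3
top in3 23 -0.62 0.4
scene plate0 23 1.18 0.37
scene plate3 25 0.05 0.39
scene in0 24 -0.54 0.39
scene in1 25 -0.19 0.12
scene in2 7 2.36 0.2
scene in3 22 -0.36 0.31
FL [0.5999 0.2437 0.04  ]
FR [0.6372 0.0778 0.04  ]
NR [0.4688 0.0518 0.04  ]
NL [0.4315 0.2176 0.04  ]
```

{"fn": "step_arm", "kwargs": {"series": [[0, [0, 0, 0], [0, 0, 0]]]}}

```text
t: 0.18
eef_pos: [0.2049, 0.6166, 0.2477]
tool_rot: [-3.141, 0.0, 2.821]
force: [-1.2, -0.1, -0.0]
grip_width: 0.0853
```

```bash
cat > ov.py <<'E'
from fit import *
import sys
p=np.array(eval(sys.argv[1]));tag=sys.argv[2]
for n,(x0,x1,y0,y1) in {"top":(200,330,207,337),"scene":(305,458,235,350)}.items():
    a=cv2.imread(f"pics/{n}0.png")[y0:y1,x0:x1];k=600/(y1-y0)/1.01
    k=min(k,800/(x1-x0));a=cv2.resize(a,None,fx=k,fy=k,interpolation=cv2.INTER_CUBIC)
    for nm,A,B in edges(p):
        P=((np.r_[proj(n,A),proj(n,B)]-[x0,y0]+.5)*k).astype(int)
        cv2.line(a,tuple(map(int,P[0])),tuple(map(int,P[1])),(0,0,255) if nm[0]=="p" else (0,255,0),1)
    cv2.imwrite(f"pics/ov_{n}_{tag}.png",a)
E
python3 ov.py "[.5331,.1533,.221,-.0115]" a
```

```text
(no output)
```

View pics/ov_top_a.png

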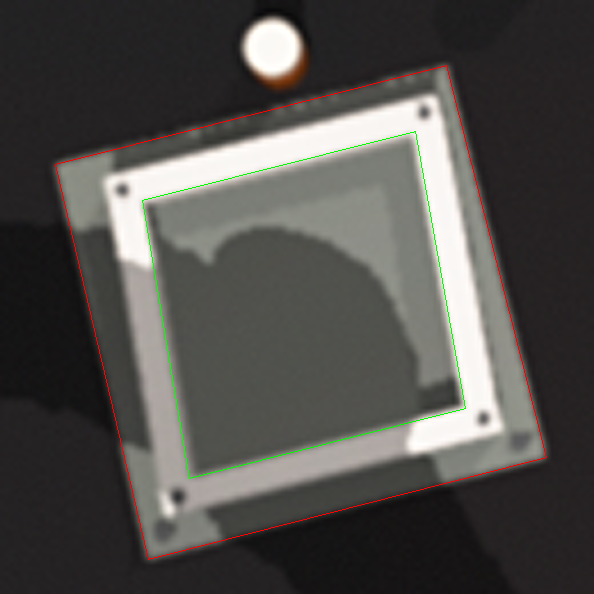

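View pics/ov_scene_a.png

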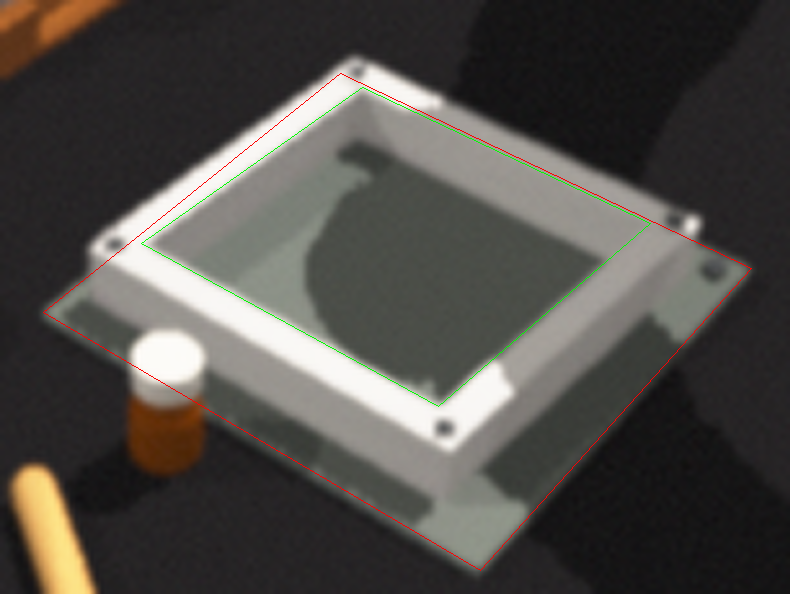

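```bash
sed -e 's/"scene":\["plate0","plate3","in0","in1","in2","in3"\]/"scene":["plate3","in0","in1","in3"]/' -e 's/out.append((P-Q)@nn)/out.append((P-Q)@nn+(q[6] if nm[0]=="i" else q[7]))/' -e 's/q\[4:6\] if n=="scene" else 0/q[4:6] if n=="scene" else q[8:10]/' -e 's/out,q\[4:6\]\*.1/out,q[4:6]*5,q[8:10]*5/' -e 's/r.x\[:4\];*$/r.x[:4]/' -e 's/q0=np.r_\[p\[:4\],0,0\]/q0=np.r_[p[:4],np.zeros(6)]/' -e 's/x_scale=\[.01,.01,.01,.01,1,1\]/x_scale=[.01]*4+[1]*6/' fit.py > fit2.py; python3 fit2.py
```

```text
[ 0.533   0.1536  0.2195 -0.0108  0.011   0.0908  0.504  -0.2788  0.1077
  0.0167]
top plate0 25 0.28 0.28
top plate1 25 -0.03 0.28
top plate2 25 -0.21 0.3
top plate3 25 -0.08 0.32
top in0 25 -0.41 0.26
top in1 25 -0.06 0.29
top in2 25 0.14 0.31
top in3 21 -0.15 0.31
scene plate3 22 -0.01 0.36
scene in0 25 0.04 0.31
scene in1 25 0.09 0.13
scene in3 23 0.24 0.31
FL [0.5998 0.2445 0.04  ]
FR [0.6368 0.0786 0.04  ]
NR [0.4686 0.0521 0.04  ]
NL [0.4316 0.2181 0.04  ]
```

```bash
cat > go.py <<'E'
from h import *
from scipy.spatial.transform import Rotation as Ro
import sys
s=ctrl.get_state()
R=Ro.from_euler("xyz",s["tool_rot"]).as_matrix()
print("t",round(float(s["t"]),2),"pos",s["eef_pos"],"rot",s["tool_rot"],"F",np.round(s["force"],1),"M",np.round(s["ft_torque"],2),"w",round(float(s["grip_width"]),4),"q",np.round(s["joint_positions"],2))
if len(sys.argv)>1:
    p=s["eef_pos"]
    for t in eval(sys.argv[1]):
        d=R.T@(np.array(t[:3])-p);n=int(np.ceil(abs(d).max()/.0415))
        print(t,"shift mm",np.round(d*1e3,1),"rows",n,"per row mm",np.round(d*1e3/max(n,1),1))
        if len(t)>3:
            y=Ro.from_matrix(R).as_euler("xyz")[2];dy=(t[3]-y+np.pi)%(2*np.pi)-np.pi
            print("   turn az",-dy);R=Ro.from_euler("z",dy).as_matrix()@R
        p=np.array(t[:3])
E
python3 go.py "[(.5,.3,.25),(.5215,-.149,.16,3.325),(.5215,-.149,.067)]"
```

```text
t 0.18 pos [0.2049 0.6166 0.2477] rot [-3.1405  0.0001  2.8208] F [-1.2 -0.1 -0. ] M [-0.02  0.03  0.02] w 0.0853 q [-1.35  0.33  0.04  1.47 -0.01  1.34 -0.06]
(0.5, 0.3, 0.25) shift mm [-379.9 -207.4   -2. ] rows 10 per row mm [-38.  -20.7  -0.2]
(0.5215, -0.149, 0.16, 3.325) shift mm [-162.  -419.2   90.5] rows 11 per row mm [-14.7 -38.1   8.2]
   turn az -0.5042359363027482
(0.5215, -0.149, 0.067) shift mm [ 0.   0.1 93. ] rows 3 per row mm [ 0.  0. 31.]
```

{"fn": "step_arm", "kwargs": {"series": [[0, [-0.0345, -0.0189, 0], [0, 0, 0]], [0, [-0.0345, -0.0189, 0], [0, 0, 0]], [0, [-0.0345, -0.0189, 0], [0, 0, 0]], [0, [-0.0345, -0.0189, 0], [0, 0, 0]], [0, [-0.0345, -0.0189, 0], [0, 0, 0]], [0, [-0.0345, -0.0189, 0], [0, 0, 0]], [0, [-0.0345, -0.0189, 0], [0, 0, 0]], [0, [-0.0345, -0.0189, 0], [0, 0, 0]]]}}

```text
t: 0.85
eef_pos: [0.4201, 0.3846, 0.2484]
tool_rot: [3.141, -0.0, 2.821]
force: [0.3, 0.4, 0.2]
grip_width: 0.0852
```

{"fn": "step_arm", "kwargs": {"series": [[0, [-0.0345, -0.0189, 0], [0, 0, 0]], [0, [-0.0345, -0.0189, 0], [0, 0, 0]], [0, [-0.0345, -0.0189, 0], [0, 0, 0]], [0, [-0.0147, -0.0381, 0], [0, 0, 0]], [0, [-0.0147, -0.0381, 0], [0, 0, 0]], [0, [-0.0147, -0.0381, 0], [0, 0, 0]], [0, [-0.0147, -0.0381, 0], [0, 0, 0]], [0, [-0.0147, -0.0381, 0], [0, 0, 0]]]}}

```text
t: 1.52
eef_pos: [0.5088, 0.0939, 0.2483]
tool_rot: [3.141, -0.0, 2.821]
force: [1.5, 0.6, -0.4]
grip_width: 0.0857
```

{"fn": "step_arm", "kwargs": {"series": [[0, [-0.0147, -0.0381, 0.0], [0, 0, 0]], [0, [-0.0147, -0.0381, 0], [0, 0, 0]], [0, [-0.0147, -0.0381, 0], [0, 0, 0]], [0, [-0.0147, -0.0381, 0], [0, 0, 0]], [0, [0, 0, 0.02], [0, 0, -0.12]], [0, [0, 0, 0.02], [0, 0, -0.12]], [0, [0, 0, 0.02], [0, 0, -0.12]], [0, [0, 0, 0.02], [0, 0, -0.12]]]}}

```text
t: 2.18
eef_pos: [0.5168, -0.0675, 0.1675]
tool_rot: [3.141, 0.0, -2.977]
force: [-0.1, -0.1, -0.3]
grip_width: 0.0856
```

```bash
python3 - <<'E'
from h import *
for n in ("scene","top"):cv2.imwrite(f"pics/{n}1.png",ctrl.read_camera(n)[:,:,::-1])
E
python3 go.py "[(.5215,-.149,.12,3.325),(.5215,-.149,.067)]"
```

```text
t 2.28 pos [ 0.5149 -0.0672  0.1655] rot [ 3.1413 -0.0052 -2.9801] F [-0.3  0.7  0.1] M [0.02 0.07 0.02] w 0.085 q [-0.46  0.14  0.55  1.91 -0.08  1.12  1.85]
(0.5215, -0.149, 0.12, 3.325) shift mm [  6.4 -81.8  45.6] rows 2 per row mm [  3.2 -40.9  22.8]
   turn az -0.021865664116525352
(0.5215, -0.149, 0.067) shift mm [-0.3 -0.  53. ] rows 2 per row mm [-0.1 -0.  26.5]
```

View pics/top1.png

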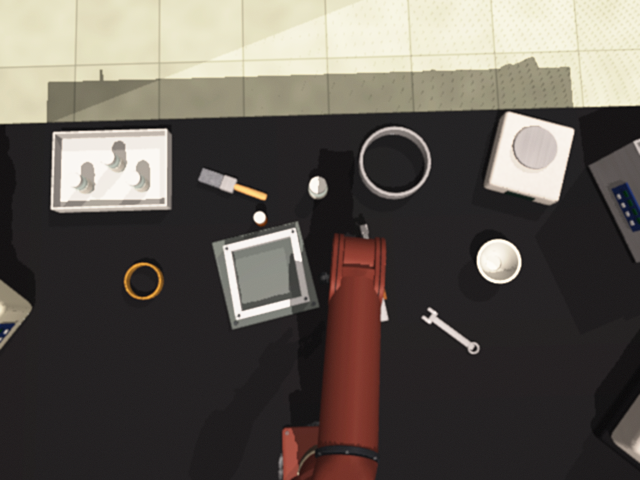

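```bash
sed 's/{n}0.png/{n}1.png/' fit2.py >fit3.py; python3 fit3.py
python3 - <<'E'
import cv2
b=cv2.imread("pics/scene1.png")
cv2.imwrite("pics/s1c.png",cv2.resize(b[130:355,250:480],(613,600),interpolation=cv2.INTER_CUBIC))
E
```

```text
[ 0.5332  0.1532  0.2208 -0.0105 -0.016   0.041   0.4842 -0.2421  0.0242
  0.037 ]
top plate0 25 0.28 0.3
top plate1 23 -0.11 0.28
top plate2 25 -0.09 0.29
top plate3 25 -0.07 0.27
top in0 25 -0.51 0.24
top in1 25 0.1 0.38
top in2 25 -0.02 0.28
top in3 25 0.04 0.31
scene plate3 24 -0.0 0.3
scene in0 25 0.05 0.31
scene in1 23 0.11 0.2
scene in3 25 0.12 0.3
FL [0.5999 0.2444 0.04  ]
FR [0.6371 0.0785 0.04  ]
NR [0.4689 0.0516 0.04  ]
NL [0.4317 0.2175 0.04  ]
```

View pics/s1c.png

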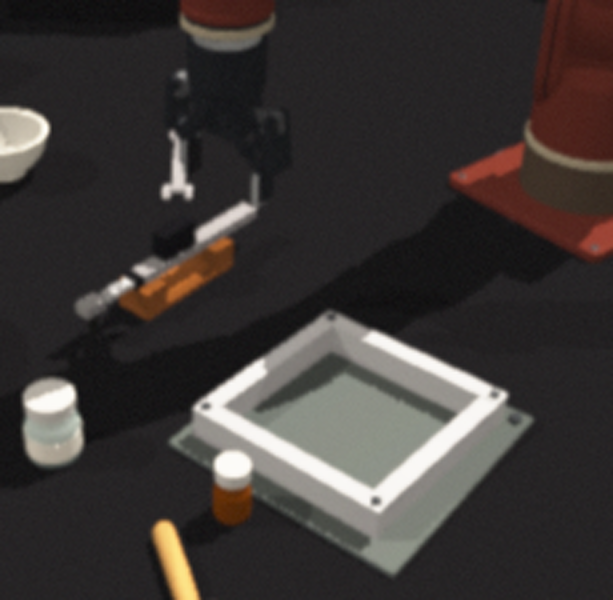

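The frame fit repeats to about 1 mm, with s ≈ -10.5 mm, so the shorter diagonal is near-right to far-left. The gripper is above and left of the rule, and the path down is clear. Next I'll go over the handle.

{"fn": "step_arm", "kwargs": {"series": [[0, [0.0032, -0.0407, 0], [0, 0, 0]], [0, [0.0032, -0.0411, 0.01], [0, 0, -0.022]], [0, [0, 0, 0.035], [0, 0, 0]], [0, [0, 0, 0], [0, 0, 0]]]}}

```text
t: 2.62
eef_pos: [0.5214, -0.1504, 0.1206]
tool_rot: [3.141, -0.005, -2.969]
force: [-1.0, 1.1, -0.6]
grip_width: 0.0857
```

```bash
python3 - <<'E'
from h import *
for n in ("scene",):cv2.imwrite(f"pics/{n}2.png",cv2.resize(ctrl.read_camera(n)[150:270,250:400,::-1],(750,600),interpolation=cv2.INTER_CUBIC))
E
python3 go.py "[(.5215,-.149,.067,3.325)]"
```

```text
t 2.67 pos [ 0.5221 -0.1488  0.1225] rot [ 3.1409 -0.0039 -2.9663] F [0.5 1.  0.4] M [ 0.    0.01 -0.02] w 0.0854 q [-0.33  0.25  0.6   1.9  -0.16  1.05  2.09]
(0.5215, -0.149, 0.067, 3.325) shift mm [ 0.4 -0.1 55.5] rows 2 per row mm [ 0.2 -0.1 27.7]
   turn az -0.008109554229143612
```

View pics/scene2.png

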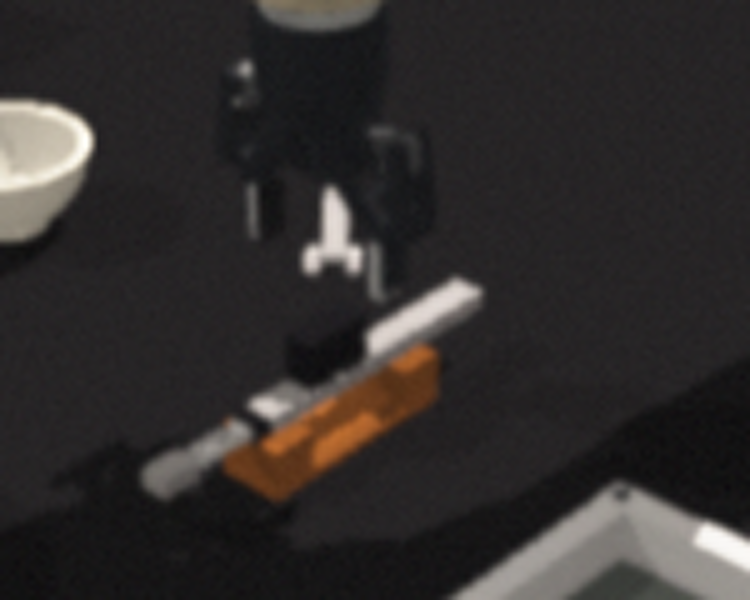

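{"fn": "step_arm", "kwargs": {"series": [[0, [0.0004, 0, 0.028], [0, 0, -0.008]], [0, [0, 0, 0.026], [0, 0, 0]], [0, [0, 0, 0], [0, 0, 0]], [0, [0, 0, 0], [0, 0, 0]]], "grip_force": 60}}

```text
t: 3.0
eef_pos: [0.5234, -0.1474, 0.0706]
tool_rot: [3.141, -0.001, -2.953]
force: [0.9, -0.4, 0.8]
grip_width: 0.0852
```

```bash
python3 - <<'E'
from h import *
for n in ("scene",):cv2.imwrite(f"pics/{n}3.png",cv2.resize(ctrl.read_camera(n)[170:250,260:360,::-1],(750,600),interpolation=cv2.INTER_CUBIC))
E
python3 go.py "[(.5215,-.149,.067,3.325)]"
```

```text
t 3.05 pos [ 0.5242 -0.1479  0.0716] rot [-3.1414  0.0013 -2.9528] F [0.8 1.2 0.4] M [-0.04 -0.   -0.03] w 0.0855 q [-0.3   0.32  0.58  1.94 -0.21  0.94  2.14]
(0.5215, -0.149, 0.067, 3.325) shift mm [ 2.9 -0.6  4.6] rows 1 per row mm [ 2.9 -0.6  4.6]
   turn az 0.005428697748861566
```

View pics/scene3.png

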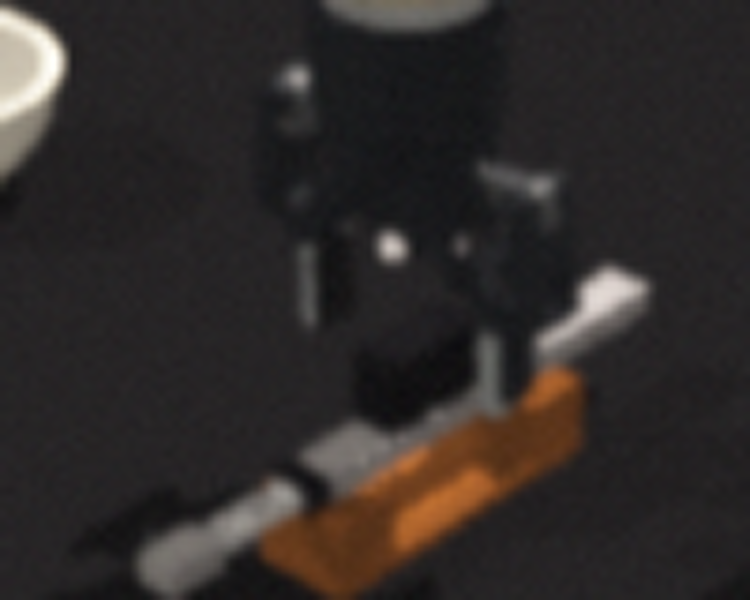

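{"fn": "step_arm", "kwargs": {"series": [[0, [0.002, 0, 0.004], [0, 0, 0]], [0.3, [0, 0, 0], [0, 0, 0]], [0.5, [0, 0, 0], [0, 0, 0]], [0.7, [0, 0, 0], [0, 0, 0]], [1, [0, 0, 0], [0, 0, 0]], [1, [0, 0, 0], [0, 0, 0]], [1, [0, 0, 0], [0, 0, 0]], [1, [0, 0, 0], [0, 0, 0]]]}}

```text
t: 3.72
eef_pos: [0.5214, -0.1488, 0.0659]
tool_rot: [3.142, 0.0, -2.952]
force: [-2.1, 0.7, 5.7]
grip_width: 0.0213
```

```bash
python3 go.py;python3 go.py;python3 - <<'E'
from h import *
for n in ("scene",):cv2.imwrite(f"pics/{n}4.png",cv2.resize(ctrl.read_camera(n)[170:250,260:360,::-1],(750,600),interpolation=cv2.INTER_CUBIC))
E
```

```text
t 3.72 pos [ 0.5214 -0.1488  0.0659] rot [ 3.1416  0.0004 -2.9525] F [-2.1  0.7  5.7] M [0.1  0.28 0.01] w 0.0213 q [-0.3   0.32  0.58  1.95 -0.22  0.93  2.15]
t 3.72 pos [ 0.5214 -0.1488  0.0659] rot [ 3.1416  0.0004 -2.9525] F [-2.1  0.7  5.7] M [0.1  0.28 0.01] w 0.0213 q [-0.3   0.32  0.58  1.95 -0.22  0.93  2.15]
```

View pics/scene4.png

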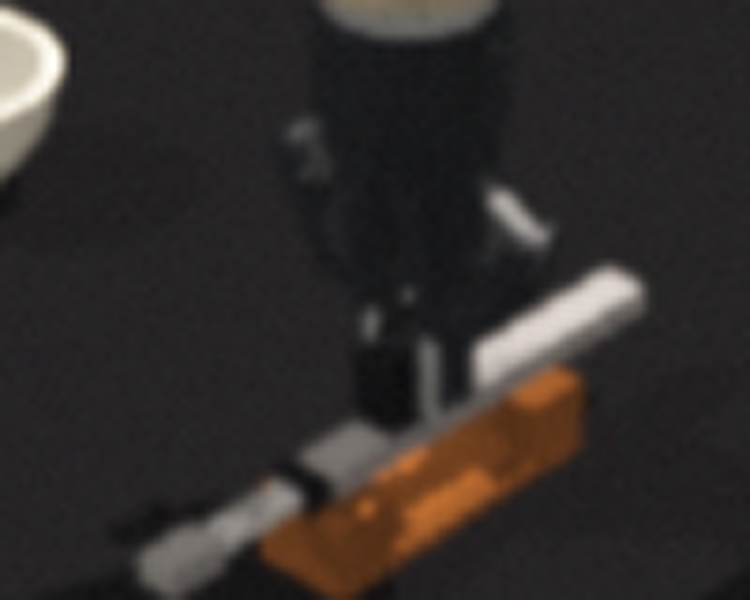

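{"fn": "step_arm", "kwargs": {"series": [[1, [0, 0, -0.004], [0, 0, 0]], [1, [0, 0, -0.02], [0, 0, 0]], [1, [0, 0, -0.038], [0, 0, 0]], [1, [0, 0, -0.038], [0, 0, 0]], [1, [0, 0, 0], [0, 0, 0]]]}}

```text
t: 4.18
eef_pos: [0.5242, -0.1502, 0.172]
tool_rot: [-3.139, 0.008, -2.953]
force: [1.4, 0.3, -1.6]
grip_width: 0.0212
```

```bash
cat > fr.py <<'E'
from h import *
FP=np.array([.5332,.1532,.2208,-.0105])
def W(x,y,z=.04,p=FP):
    c,s=np.cos(p[2]),np.sin(p[2]);return np.array([p[0]+c*x-s*y,p[1]+s*x+c*y,z])
s=FP[3];m=s/.17
L1=W(.08,.085+m*.165-.005);S1=W(-.08,-.085+m*.005+.005)
L2=W(.08,-.085+m*.165+.005);S2=W(-.08,.085+m*.005-.005)
if __name__=="__main__":
    for L,S in((L1,S1),(L2,S2)):
        d=(L-S)[:2];n=np.linalg.norm(d);u=d/n;print("L",L,"S",S,"len",n,"read",.244-n,"yaw",np.arctan2(*u[::-1]),"u",u,"handle when touching free",L[:2]-.126*u,"seated",S[:2]+.118*u)
E
python3 fr.py; python3 go.py "[(.5,0,.145)]"
python3 - <<'E'
from h import *
for n in ("scene","top"):cv2.imwrite(f"pics/{n}5.png",ctrl.read_camera(n)[:,:,::-1])
a=cv2.imread("pics/scene5.png");cv2.imwrite("pics/scene5c.png",cv2.resize(a[150:250,250:375],(750,600),interpolation=cv2.INTER_CUBIC))
E
```

```text
L [0.596  0.2388 0.04  ] S [0.4727 0.0573 0.04  ] len 0.2193976024446884 read 0.0246023975553116 yaw 0.9743424789862482 u [0.5617 0.8273] handle when touching free [0.5252 0.1346] seated [0.539  0.1549]
L [0.631  0.0827 0.04  ] S [0.4377 0.2134 0.04  ] len 0.23336669394073883 read 0.01063330605926116 yaw -0.5945464106755713 u [ 0.8284 -0.5601] handle when touching free [0.5266 0.1533] seated [0.5354 0.1473]
t 4.18 pos [ 0.5242 -0.1502  0.172 ] rot [-3.1391  0.0084 -2.9534] F [ 1.4  0.3 -1.6] M [-0.06 -0.17 -0.04] w 0.0212 q [-0.35  0.19  0.62  1.85 -0.12  1.13  2.07]
(0.5, 0, 0.145) shift mm [ -4.1 152.1  26.7] rows 4 per row mm [-1.  38.   6.7]
```

View pics/scene5c.png

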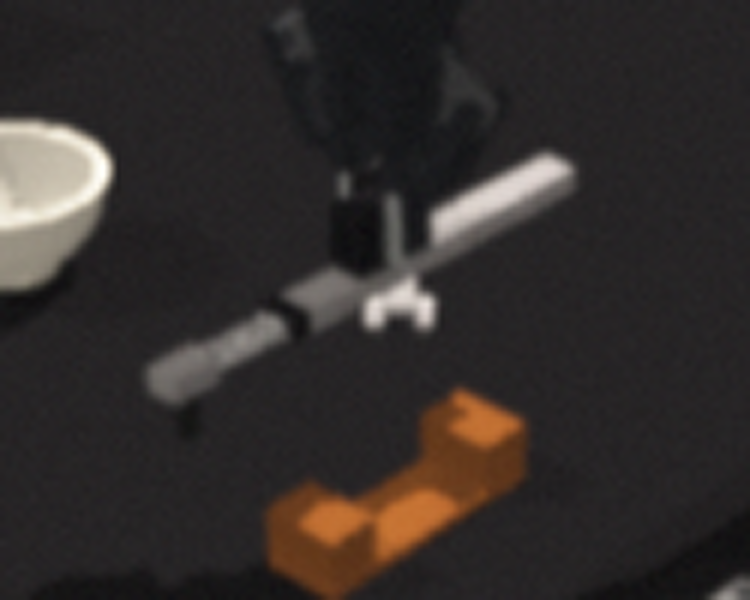

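View pics/top5.png

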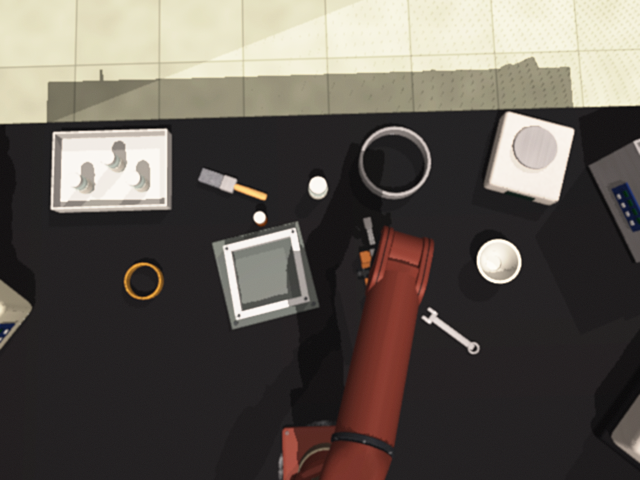

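```bash
cat > offs.py <<'E'
from h import *
def solve(pos,yaw,obs,fix=None):
    # obs list of (cam, along, above underside, pixel)
    u=np.array([np.cos(yaw),np.sin(yaw),0])
    f=lambda q:np.r_[np.concatenate([proj(c,pos+(al+q[0])*np.array([np.cos(yaw+q[2]),np.sin(yaw+q[2]),0])+[0,0,h-q[1]])[0]-px for c,al,h,px in obs]),(q[2])*100]
    r=least_squares(f,[0,.032,0],x_scale=[.01,.01,.1]);return r.x,r.fun
if __name__=="__main__":
    q=lambda x,y:np.array([250+x/6-.5,150+y/6-.5])
    pos=np.array([.5235,-.1498,.172]);yaw=-2.953+np.pi
    print(*solve(pos,yaw,[("scene",-.128,.012,q(563,162)),("scene",.126,-.026,q(188,437))]))
E
python3 offs.py
```

```text
[ 0.0029  0.0315 -0.0037] [-0.5465 -0.1818  0.4308  0.1309 -0.3661]
```

```bash
python3 go.py "[(.518,.124,.172,-2.168),(.518,.124,.12)]"
```

```text
t 4.28 pos [ 0.5218 -0.1489  0.1667] rot [-3.1413  0.0026 -2.9524] F [ 0.3  0.2 -3.7] M [0.02 0.06 0.01] w 0.0213 q [-0.35  0.19  0.62  1.86 -0.12  1.13  2.07]
(0.518, 0.124, 0.172, -2.168) shift mm [-47.6 268.8  -5.3] rows 7 per row mm [-6.8 38.4 -0.8]
   turn az -0.7844289066653563
(0.518, 0.124, 0.12) shift mm [ 0.1  0.  52. ] rows 2 per row mm [ 0.1  0.  26. ]
```

{"fn": "step_arm", "kwargs": {"series": [[1, [-0.0068, 0.0384, 0], [0, 0, 0]], [1, [-0.0068, 0.0384, 0], [0, 0, 0]], [1, [-0.0068, 0.0384, 0], [0, 0, 0]], [1, [-0.0068, 0.0384, 0], [0, 0, 0]], [1, [-0.0068, 0.0384, 0], [0, 0, 0]], [1, [-0.0068, 0.0384, 0], [0, 0, 0]], [1, [-0.0068, 0.0384, 0], [0, 0, 0]], [1, [0, 0, 0], [0, 0, -0.11]]]}}

```text
t: 4.95
eef_pos: [0.515, 0.1334, 0.1633]
tool_rot: [3.139, -0.003, -2.838]
force: [-1.3, 1.7, -1.8]
grip_width: 0.0215
```

{"fn": "step_arm", "kwargs": {"series": [[1, [0, 0, 0.01], [0, 0, -0.112]], [1, [0, 0, 0.01], [0, 0, -0.112]], [1, [0, 0, 0.01], [0, 0, -0.112]], [1, [0, 0, 0.01], [0, 0, -0.112]], [1, [0, 0, 0], [0, 0, -0.112]], [1, [0, 0, 0], [0, 0, -0.112]], [1, [0, 0, 0], [0, 0, 0]], [1, [0, 0, 0], [0, 0, 0]]]}}

```text
t: 5.62
eef_pos: [0.5164, 0.1238, 0.124]
tool_rot: [3.14, -0.002, -2.174]
force: [-0.2, 0.5, -2.6]
grip_width: 0.0215
```

```bash
python3 go.py "[(.518,.124,.12,-2.168)]"
python3 - <<'E'
from h import *
for n in ("scene","top"):cv2.imwrite(f"pics/{n}6.png",ctrl.read_camera(n)[:,:,::-1])
a=cv2.imread("pics/scene6.png");cv2.imwrite("pics/scene6c.png",cv2.resize(a[170:345,285:465],(617,600),interpolation=cv2.INTER_CUBIC))
a=cv2.imread("pics/top6.png");cv2.imwrite("pics/top6c.png",cv2.resize(a[195:345,190:340],(600,600),interpolation=cv2.INTER_CUBIC))
E
```

```text
t 5.62 pos [0.5164 0.1238 0.124 ] rot [ 3.1402 -0.0022 -2.1741] F [-0.2  0.5 -2.6] M [ 0.03 -0.02 -0.  ] w 0.0215 q [-0.62  0.2   0.33  1.92 -0.08  1.04  2.29]
(0.518, 0.124, 0.12, -2.168) shift mm [-1.1 -1.2  4. ] rows 1 per row mm [-1.1 -1.2  4. ]
   turn az -0.006081627859851668
```

View pics/scene6c.png

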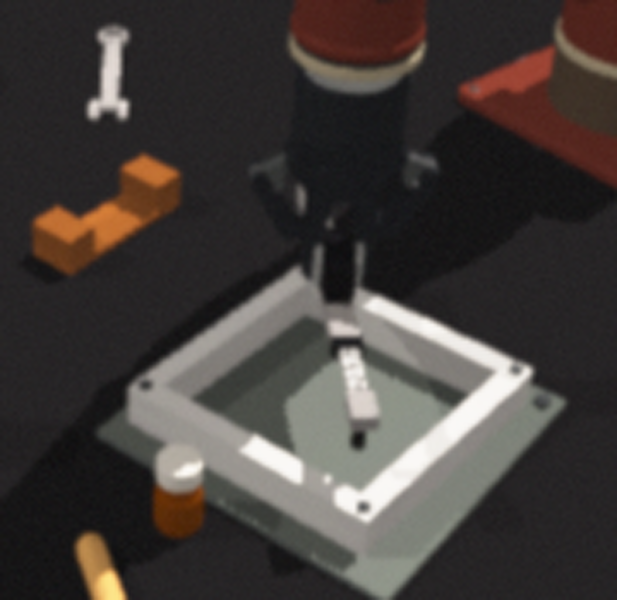

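View pics/top6c.png

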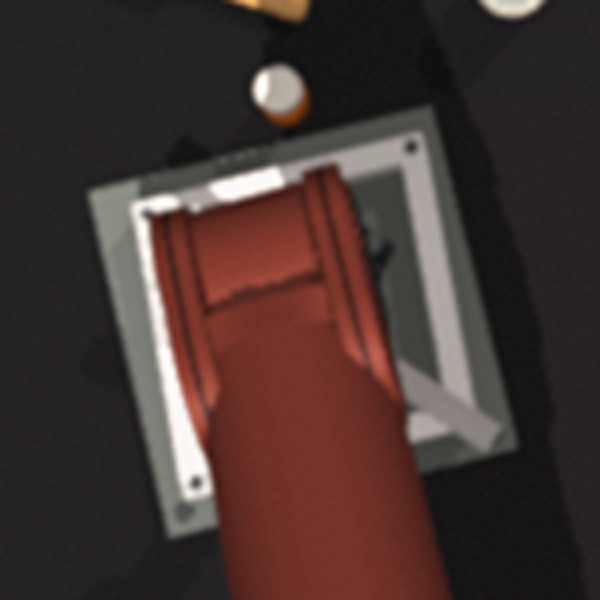

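```bash
cat > offs2.py <<'E'
from h import *
def f(q,pos,yaw,obs):
    u=np.array([np.cos(yaw+q[2]),np.sin(yaw+q[2]),0]);v=np.array([-u[1],u[0],0])
    return np.r_[np.concatenate([proj(c,pos+(al+q[0])*u+q[3]*v+[0,0,h-q[1]])[0]-px for c,al,h,px in obs]),q[2]*100,q[3]*200]
pos=np.array([.5164,.1238,.124]);yaw=-2.174+np.pi
obs=[("top",-.128,.012,np.array([312.25,304.5])),("scene",.126,-.026,np.array([388.9,298.7]))]
r=least_squares(f,[0,.032,0,0],x_scale=[.01,.01,.1,.01],args=(pos,yaw,obs));print(r.x,r.fun)
E
python3 offs2.py
```

```text
[ 0.0025  0.0291 -0.0047  0.0003] [ 0.3755 -0.3567  0.4156  0.0513 -0.4746  0.0697]
```

{"fn": "step_arm", "kwargs": {"series": [[1, [-0.001, -0.001, 0.014], [0, 0, -0.006]], [1, [0, 0, 0.014], [0, 0, 0]], [1, [0, 0, 0.01], [0, 0, 0]], [1, [0, 0, 0], [0, 0, 0]], [1, [0, 0, 0], [0, 0, 0]]]}}

```text
t: 6.13
eef_pos: [0.5183, 0.1243, 0.0871]
tool_rot: [3.141, -0.001, -2.166]
force: [0.6, -0.1, -2.2]
grip_width: 0.0208
```

```bash
cat > look.py <<'E'
from h import *
import sys
k=sys.argv[1]
for n,(x0,x1,y0,y1) in {"scene":(300,460,220,340),"top":(205,330,210,335)}.items():
    if len(sys.argv)>2 and n not in sys.argv[2]:continue
    a=np.ascontiguousarray(ctrl.read_camera(n)[:,:,::-1]);cv2.imwrite(f"pics/{n}{k}.png",a)
    cv2.imwrite(f"pics/{n}{k}c.png",cv2.resize(a[y0:y1,x0:x1],None,fx=4.8 if n=="top" else 5,fy=4.8 if n=="top" else 5,interpolation=cv2.INTER_CUBIC))
E
python3 go.py; python3 look.py 7 scene
```

```text
t 6.13 pos [0.5183 0.1243 0.0871] rot [ 3.1409 -0.0013 -2.1655] F [ 0.6 -0.1 -2.2] M [ 0.03 -0.03 -0.  ] w 0.0208 q [-0.61  0.25  0.33  1.94 -0.1   0.96  2.31]
```

View pics/scene7c.png

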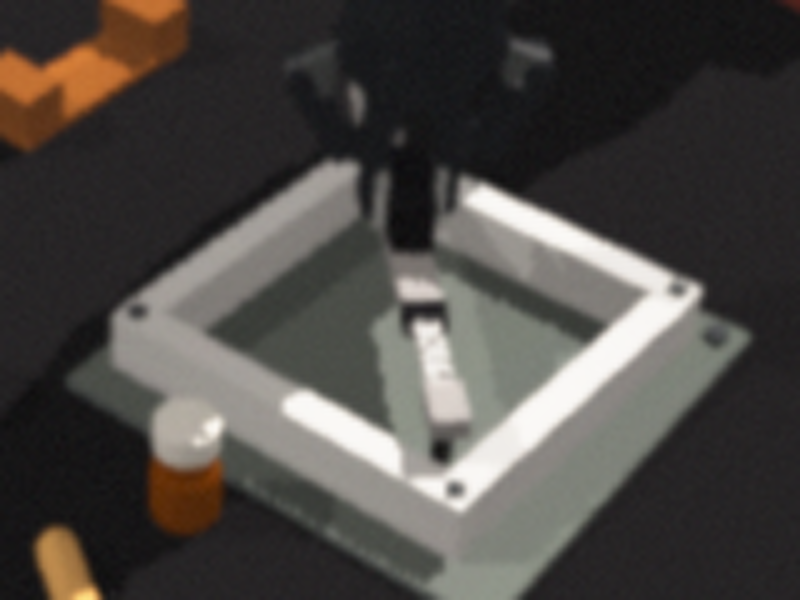

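{"fn": "step_arm", "kwargs": {"series": [[1, [0, 0, 0.002], [0, 0, 0]], [1, [-0.0014, 0.0015, 0], [0, 0, 0]], [1, [-0.0014, 0.0015, 0], [0, 0, 0]], [1, [0, 0, 0], [0, 0, 0]]]}}

```text
t: 6.52
eef_pos: [0.5179, 0.1292, 0.0858]
tool_rot: [-3.142, 0.001, -2.164]
force: [-0.3, 0.1, -2.6]
grip_width: 0.021
```

{"fn": "step_arm", "kwargs": {"series": [[1, [-0.0007, 0.0007, 0], [0, 0, 0]], [1, [0, 0, 0], [0, 0, 0]]]}}

```text
t: 6.68
eef_pos: [0.5177, 0.1297, 0.0856]
tool_rot: [-3.142, 0.0, -2.164]
force: [0.9, 1.2, -2.1]
grip_width: 0.0211
```

{"fn": "step_arm", "kwargs": {"series": [[1, [-0.0007, 0.0007, 0], [0, 0, 0]], [1, [0, 0, 0], [0, 0, 0]]]}}

```text
t: 6.85
eef_pos: [0.5175, 0.1306, 0.0855]
tool_rot: [3.142, 0.0, -2.164]
force: [0.0, -0.3, -3.4]
grip_width: 0.021
```

{"fn": "step_arm", "kwargs": {"series": [[1, [-0.0007, 0.0007, 0], [0, 0, 0]], [1, [0, 0, 0], [0, 0, 0]]]}}

```text
t: 7.02
eef_pos: [0.5172, 0.1315, 0.0855]
tool_rot: [3.142, 0.0, -2.164]
force: [0.2, 0.1, -2.2]
grip_width: 0.0215
```

{"fn": "step_arm", "kwargs": {"series": [[1, [-0.0007, 0.0007, 0], [0, 0, 0]], [1, [0, 0, 0], [0, 0, 0]]]}}

```text
t: 7.18
eef_pos: [0.5171, 0.1325, 0.0855]
tool_rot: [3.142, -0.0, -2.164]
force: [-0.0, 0.8, -3.0]
grip_width: 0.0211
```

{"fn": "step_arm", "kwargs": {"series": [[1, [-0.0007, 0.0007, 0], [0, 0, 0]], [1, [0, 0, 0], [0, 0, 0]]]}}

```text
t: 7.35
eef_pos: [0.5168, 0.133, 0.0855]
tool_rot: [-3.141, -0.001, -2.165]
force: [-0.8, -1.5, -1.9]
grip_width: 0.021
```

```bash
python3 go.py; python3 look.py 8 scene
```

```text
t 7.35 pos [0.5168 0.133  0.0855] rot [-3.1415 -0.0005 -2.1648] F [-0.8 -1.5 -1.9] M [-0.33  0.   -0.13] w 0.021 q [-0.62  0.25  0.32  1.94 -0.1   0.96  2.3 ]
```

View pics/scene8c.png

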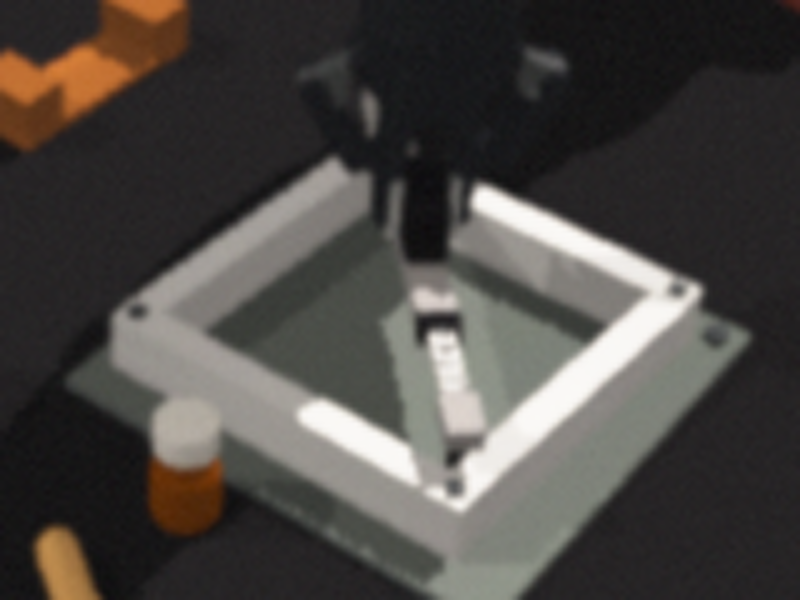

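{"fn": "step_arm", "kwargs": {"series": [[1, [-0.0014, -0.0014, 0], [0, 0, 0]], [1, [-0.0014, -0.0014, 0], [0, 0, 0]], [1, [0, 0, 0], [0, 0, 0]]]}}

```text
t: 7.65
eef_pos: [0.5209, 0.1337, 0.0853]
tool_rot: [3.142, -0.001, -2.165]
force: [-0.7, -2.4, -3.9]
grip_width: 0.0211
```

{"fn": "step_arm", "kwargs": {"series": [[1, [-0.0007, -0.0007, 0], [0, 0, 0]], [1, [0, 0, 0], [0, 0, 0]]]}}

```text
t: 7.82
eef_pos: [0.5216, 0.134, 0.0853]
tool_rot: [3.141, -0.001, -2.165]
force: [-0.4, -3.0, -3.4]
grip_width: 0.021
```

```bash
python3 go.py
```

```text
t 7.82 pos [0.5216 0.134  0.0853] rot [ 3.1413 -0.0007 -2.1645] F [-0.4 -3.  -3.4] M [-0.79  0.31 -0.1 ] w 0.021 q [-0.62  0.26  0.32  1.93 -0.1   0.96  2.3 ]
```

{"fn": "step_arm", "kwargs": {"series": [[1, [-0.0007, -0.0007, 0], [0, 0, 0]], [1, [0, 0, 0], [0, 0, 0]]]}}

```text
t: 7.98
eef_pos: [0.5227, 0.1343, 0.0854]
tool_rot: [3.141, -0.0, -2.164]
force: [-2.1, -3.0, -3.4]
grip_width: 0.0213
```

```bash
python3 go.py
```

```text
t 7.98 pos [0.5227 0.1343 0.0854] rot [ 3.1415 -0.0004 -2.1644] F [-2.1 -3.  -3.4] M [-0.79  0.41 -0.03] w 0.0213 q [-0.62  0.26  0.32  1.93 -0.1   0.96  2.3 ]
```

{"fn": "step_arm", "kwargs": {"series": [[1, [-0.0007, -0.0007, 0], [0, 0, 0]], [1, [0, 0, 0], [0, 0, 0]]]}}

```text
t: 8.15
eef_pos: [0.5238, 0.1346, 0.0855]
tool_rot: [-3.142, -0.0, -2.164]
force: [-1.4, -2.6, -2.7]
grip_width: 0.0211
```

```bash
python3 go.py
```

```text
t 8.15 pos [0.5238 0.1346 0.0855] rot [-3.1416 -0.0001 -2.1644] F [-1.4 -2.6 -2.7] M [-0.8   0.4  -0.05] w 0.0211 q [-0.62  0.27  0.32  1.93 -0.1   0.96  2.3 ]
```

{"fn": "step_arm", "kwargs": {"series": [[1, [-0.0007, -0.0007, 0], [0, 0, 0]], [1, [-0.0007, -0.0007, 0], [0, 0, 0]], [1, [0, 0, 0], [0, 0, 0]]]}}

```text
t: 8.4
eef_pos: [0.5256, 0.1351, 0.0855]
tool_rot: [3.141, -0.0, -2.164]
force: [-2.1, -2.7, -2.6]
grip_width: 0.0216
```

```bash
python3 go.py; python3 look.py 9
```

```text
t 8.4 pos [0.5256 0.1351 0.0855] rot [ 3.1414 -0.0001 -2.1642] F [-2.1 -2.7 -2.6] M [-0.71  0.51 -0.  ] w 0.0216 q [-0.62  0.27  0.32  1.92 -0.1   0.96  2.3 ]
```

View pics/scene9c.png

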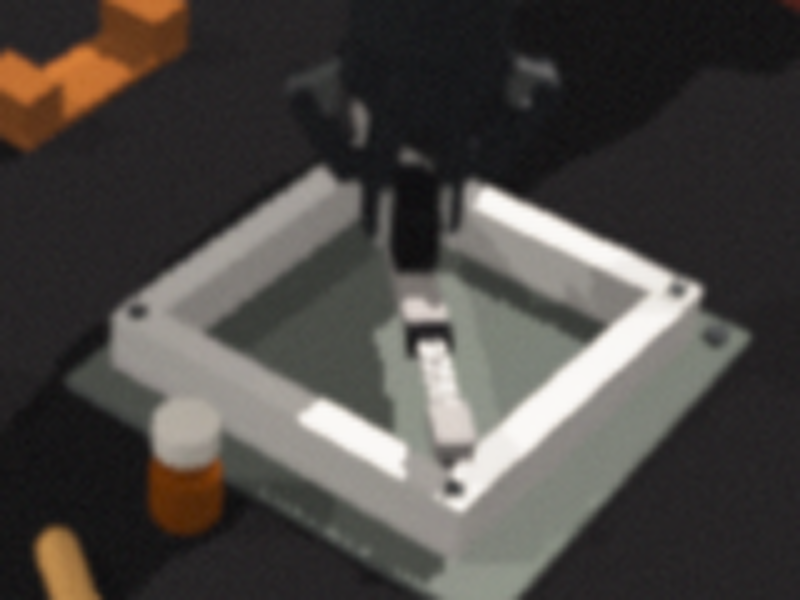

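View pics/top9c.png

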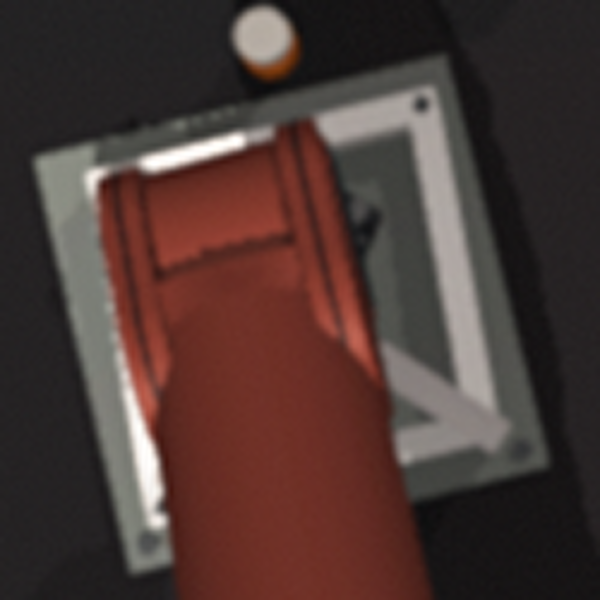

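```bash
cat > trk.py <<'E'
from h import *
import sys
def track(a,b,c,r=5,S=10):
    k=4;A=cv2.imread(f"pics/scene{a}.png",0);B=cv2.imread(f"pics/scene{b}.png",0)
    A=cv2.resize(A,None,fx=k,fy=k,interpolation=cv2.INTER_CUBIC);B=cv2.resize(B,None,fx=k,fy=k,interpolation=cv2.INTER_CUBIC)
    x,y=[int(v*k) for v in c];t=A[y-r*k:y+r*k,x-r*k:x+r*k];s=B[y-S*k:y+S*k,x-S*k:x+S*k]
    m=cv2.matchTemplate(s,t,cv2.TM_CCOEFF_NORMED);_,v,_,l=cv2.minMaxLoc(m)
    return (np.array(l)-(S-r)*k)/k,v
if __name__=="__main__":
    a,b=sys.argv[1:3];P0=np.array(eval(sys.argv[3]));P1=np.array(eval(sys.argv[4]))
    for nm,c in eval(sys.argv[5]).items():
        c=np.array(c)/5+[300,220]
        pr=proj("scene",onz("scene",c,.06)+P1-P0)[0]-c
        print(nm,track(a,b,c),"rigid would be",pr)
E
python3 trk.py 7 8 "(.5183,.1243,.0871)" "(.5168,.133,.0855)" "{'barend':(448,408),'ring':(423,310),'handle':(410,240)}"
python3 trk.py 8 9 "(.5168,.133,.0855)" "(.5256,.1351,.0855)" "{'barend':(462,420),'ring':(437,322),'handle':(425,250)}"
```

```text
barend (array([2.75, 2.25]), 0.9821842908859253) rigid would be [3.0805 2.3456]
ring (array([3., 2.]), 0.9901707172393799) rigid would be [2.9031 2.1523]
handle (array([3.  , 2.25]), 0.9951243996620178) rigid would be [2.7812 2.0191]
barend (array([-2.,  2.]), 0.9973329305648804) rigid would be [-2.1354  2.1919]
ring (array([-2.,  2.]), 0.9953215718269348) rigid would be [-2.0527  1.9735]
handle (array([-2.  ,  1.75]), 0.9829058051109314) rigid would be [-1.9836  1.8204]
```

{"fn": "step_arm", "kwargs": {"series": [[1, [-0.0007, -0.0007, 0], [0, 0, 0]], [1, [-0.0007, -0.0007, 0], [0, 0, 0]], [1, [0, 0, 0], [0, 0, 0]]]}}

```text
t: 8.75
eef_pos: [0.5272, 0.1359, 0.0853]
tool_rot: [3.141, -0.0, -2.163]
force: [-5.1, -1.1, -2.9]
grip_width: 0.0209
```

```bash
python3 go.py; python3 look.py 10 scene;python3 trk.py 9 10 "(.5256,.1351,.0855)" "ctrl.get_state()['eef_pos']" "{'barend':(450,428),'ring':(430,335),'handle':(415,260)}"
```

```text
t 8.75 pos [0.5272 0.1359 0.0853] rot [ 3.1407 -0.0005 -2.1634] F [-5.1 -1.1 -2.9] M [-0.3   1.16  0.42] w 0.0209 q [-0.61  0.27  0.32  1.92 -0.11  0.97  2.31]
barend (array([0., 0.]), 0.9972802996635437) rigid would be [-0.2829  0.5359]
ring (array([0.  , 0.25]), 0.9900315403938293) rigid would be [-0.2735  0.4901]
handle (array([-0.25,  0.5 ]), 0.9966891407966614) rigid would be [-0.2654  0.4546]
```

{"fn": "step_arm", "kwargs": {"series": [[1, [-0.0007, -0.0007, 0], [0, 0, 0]], [1, [-0.0007, -0.0007, 0], [0, 0, 0]], [1, [0, 0, 0], [0, 0, 0]]]}}

```text
t: 9.05
eef_pos: [0.5286, 0.1366, 0.0852]
tool_rot: [3.14, -0.001, -2.163]
force: [-6.5, 0.5, -2.8]
grip_width: 0.0213
```

```bash
python3 go.py; python3 look.py 11 scene;python3 trk.py 9 11 "(.5256,.1351,.0855)" "ctrl.get_state()['eef_pos']" "{'barend':(450,428),'ring':(430,335),'handle':(415,260)}"
```

```text
t 9.05 pos [0.5286 0.1366 0.0852] rot [ 3.1398 -0.0008 -2.1627] F [-6.5  0.5 -2.8] M [0.13 1.7  0.69] w 0.0213 q [-0.61  0.28  0.32  1.91 -0.11  0.97  2.31]
barend (array([-0.25,  0.  ]), 0.9962936043739319) rigid would be [-0.4966  1.0396]
ring (array([0., 1.]), 0.9912183284759521) rigid would be [-0.4811  0.9499]
handle (array([-0.25,  0.75]), 0.9940685033798218) rigid would be [-0.4675  0.8805]
```

{"fn": "step_arm", "kwargs": {"series": [[1, [-0.001, 0.0011, 0], [0, 0, 0]], [1, [-0.001, 0.0011, 0], [0, 0, 0]], [1, [0, 0, 0], [0, 0, 0]]]}}

```text
t: 9.35
eef_pos: [0.5287, 0.1389, 0.0854]
tool_rot: [3.142, -0.0, -2.164]
force: [-4.7, -1.6, -3.3]
grip_width: 0.0213
```

```bash
python3 go.py
```

```text
t 9.35 pos [0.5287 0.1389 0.0854] rot [ 3.1415 -0.0002 -2.1641] F [-4.7 -1.6 -3.3] M [-0.45  1.04  0.31] w 0.0213 q [-0.62  0.28  0.32  1.91 -0.11  0.97  2.3 ]
```

{"fn": "step_arm", "kwargs": {"series": [[1, [-0.0007, 0.0007, 0], [0, 0, 0]], [1, [0, 0, 0], [0, 0, 0]]]}}

```text
t: 9.52
eef_pos: [0.5288, 0.1395, 0.0855]
tool_rot: [-3.141, -0.0, -2.165]
force: [-3.1, -2.8, -3.1]
grip_width: 0.0212
```

```bash
python3 go.py
```

```text
t 9.52 pos [0.5288 0.1395 0.0855] rot [-3.1413 -0.     -2.1647] F [-3.1 -2.8 -3.1] M [-0.65  0.89  0.17] w 0.0212 q [-0.62  0.28  0.32  1.91 -0.11  0.97  2.3 ]
```

{"fn": "step_arm", "kwargs": {"series": [[1, [-0.0007, 0.0007, 0], [0, 0, 0]], [1, [-0.002, 0, 0], [0, 0, 0]], [1, [-0.002, 0, 0], [0, 0, 0]], [1, [0, 0, 0], [0, 0, 0]]]}}

```text
t: 9.85
eef_pos: [0.5312, 0.1439, 0.0856]
tool_rot: [-3.141, 0.0, -2.165]
force: [-2.2, -4.7, -3.8]
grip_width: 0.021
```

```bash
python3 go.py
```

```text
t 9.85 pos [0.5312 0.1439 0.0856] rot [-3.141   0.0002 -2.1648] F [-2.2 -4.7 -3.8] M [-1.06  0.42 -0.13] w 0.021 q [-0.62  0.28  0.32  1.91 -0.11  0.97  2.29]
```

{"fn": "step_arm", "kwargs": {"series": [[1, [-0.002, 0, 0], [0, 0, 0]], [1, [-0.002, 0, 0], [0, 0, 0]], [1, [-0.002, 0, 0], [0, 0, 0]], [1, [-0.002, 0, 0], [0, 0, 0]], [1, [0, 0, 0], [0, 0, 0]]]}}

```text
t: 10.27
eef_pos: [0.5356, 0.1504, 0.0856]
tool_rot: [-3.141, -0.0, -2.165]
force: [-1.9, -4.2, -3.7]
grip_width: 0.021
```

```bash
python3 go.py; python3 look.py 12
```

```text
t 10.27 pos [0.5356 0.1504 0.0856] rot [-3.141  -0.     -2.1648] F [-1.9 -4.2 -3.7] M [-1.19  0.46 -0.16] w 0.021 q [-0.63  0.3   0.32  1.89 -0.11  0.97  2.29]
```

View pics/scene12c.png

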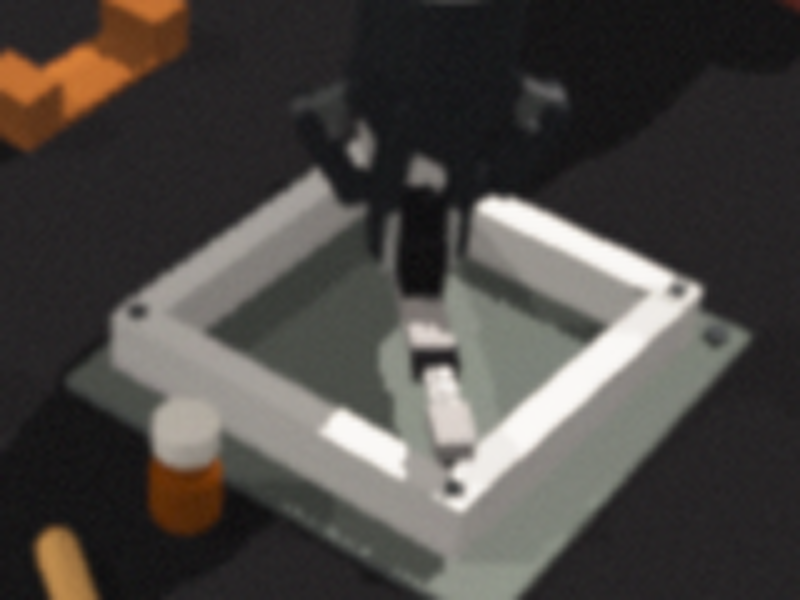

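View pics/top12c.png

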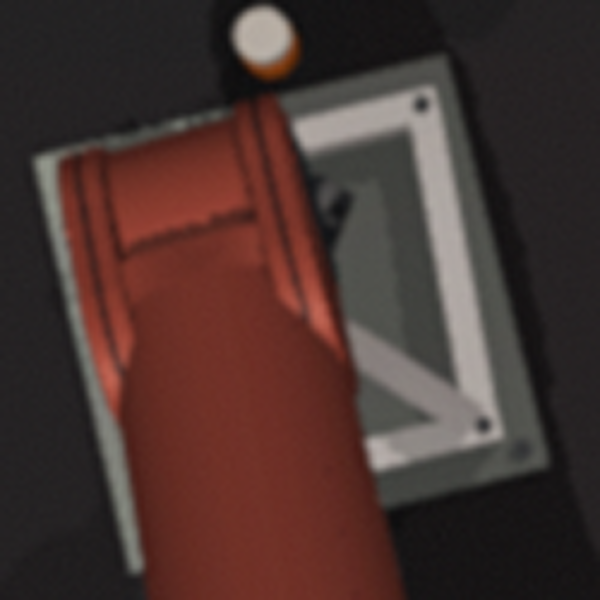

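Run:
```python
import cv2,numpy as np
a=cv2.imread("pics/top12.png")[270:315,270:325]
b=cv2.resize(a,None,fx=12,fy=12,interpolation=cv2.INTER_CUBIC).astype(float)
cv2.imwrite("pics/z12.png",np.clip(255*(b/255)**.6,0,255).astype(np.uint8))
```

```text
(no output)
```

View pics/z12.png

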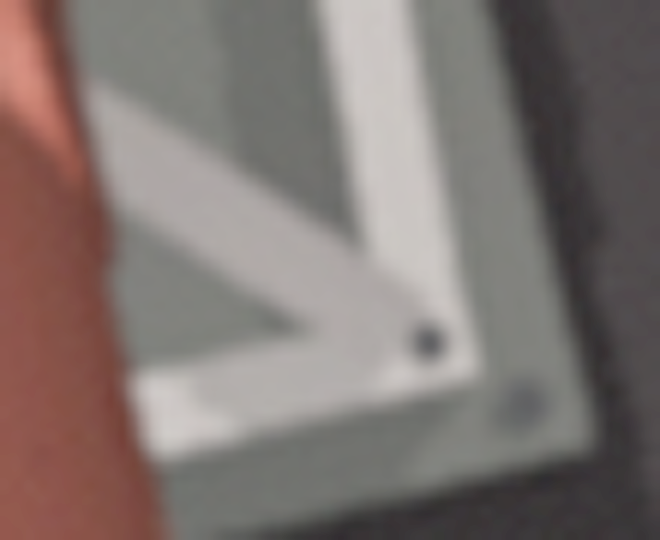

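Run:
```python
from fr import *
e=onz("top",(302.8,297.0),.0665);u=np.array([.5617,.8273]);t=np.array([.5356,.1504])
print(e,"along from tcp",(e[:2]-t)@u,"lat",(e[:2]-t)@[-u[1],u[0]],"short pin rel seat",(e[:2]+.010*u-S1[:2])@u,(e[:2]+.010*u-S1[:2])@[-u[1],u[0]])
```

```text
[0.4648 0.0471 0.0665] along from tcp -0.12522386107769964 lat 0.0005312372143943681 short pin rel seat -0.0029057827132609733 0.0008024354581597791
```

{"fn": "step_arm", "kwargs": {"series": [[1, [-0.002, 0, 0], [0, 0, 0]], [1, [-0.002, 0, 0], [0, 0, 0]], [1, [-0.002, 0, 0], [0, 0, 0]], [1, [-0.0025, 0, 0], [0, 0, 0]], [1, [0, 0, 0], [0, 0, 0]]]}}

```text
t: 10.78
eef_pos: [0.5402, 0.1572, 0.0855]
tool_rot: [-3.141, -0.0, -2.165]
force: [-1.8, -6.0, -2.9]
grip_width: 0.0212
```

```bash
python3 go.py; python3 look.py 13 top;python3 - <<'E'
import cv2,numpy as np
a=cv2.imread("pics/top13.png")[270:315,270:325]
b=cv2.resize(a,None,fx=12,fy=12,interpolation=cv2.INTER_CUBIC).astype(float)
cv2.imwrite("pics/z13.png",np.clip(255*(b/255)**.6,0,255).astype(np.uint8))
E
```

```text
t 10.78 pos [0.5402 0.1572 0.0855] rot [-3.1411 -0.0002 -2.1649] F [-1.8 -6.  -2.9] M [-1.4   0.47 -0.15] w 0.0212 q [-0.63  0.31  0.31  1.88 -0.11  0.98  2.28]
```

View pics/z13.png

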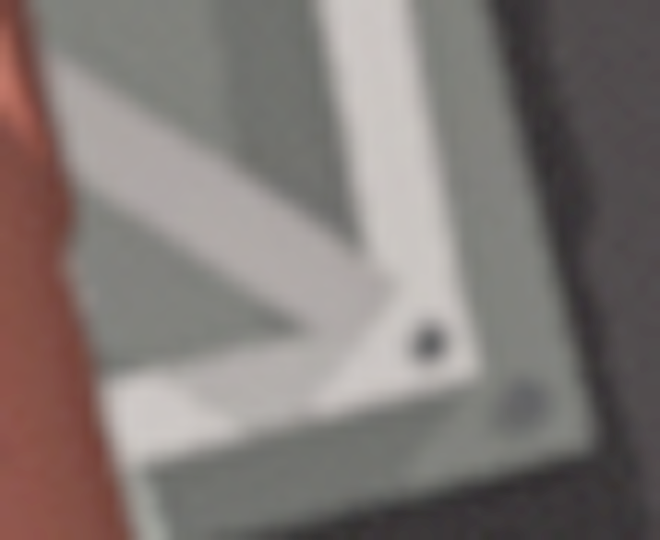

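{"fn": "step_arm", "kwargs": {"series": [[1, [0, 0, 0.003], [0, 0, 0]], [1, [0, 0, 0.003], [0, 0, 0]], [1, [0, 0, 0.003], [0, 0, 0]], [1, [0, 0, 0], [0, 0, 0]]]}}

```text
t: 11.17
eef_pos: [0.5407, 0.1576, 0.077]
tool_rot: [-3.141, 0.001, -2.165]
force: [-3.3, -4.0, 2.6]
grip_width: 0.0208
```

```bash
python3 go.py; python3 look.py 14
```

```text
t 11.17 pos [0.5407 0.1576 0.077 ] rot [-3.1407  0.0015 -2.1649] F [-3.3 -4.   2.6] M [-0.83  0.41 -0.03] w 0.0208 q [-0.63  0.32  0.31  1.88 -0.12  0.96  2.28]
```

View pics/scene14c.png

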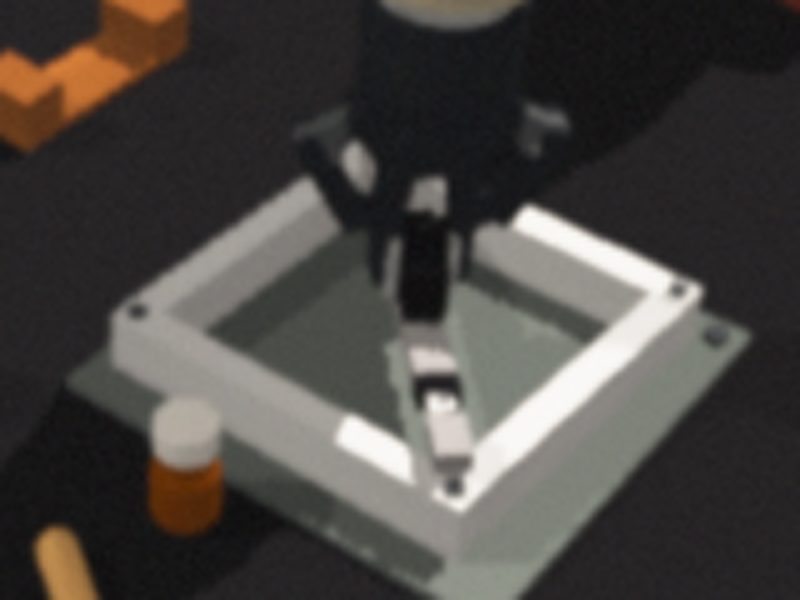

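{"fn": "step_arm", "kwargs": {"series": [[1, [0, 0, 0.002], [0, 0, 0]], [1, [0, 0, 0.001], [0, 0, 0]], [1, [0, 0, 0], [0, 0, 0]]]}}

```text
t: 11.52
eef_pos: [0.5408, 0.1577, 0.0744]
tool_rot: [-3.141, 0.002, -2.165]
force: [-3.8, -4.9, 3.4]
grip_width: 0.0214
```

```bash
python3 go.py
```

```text
t 11.52 pos [0.5408 0.1577 0.0744] rot [-3.1405  0.0019 -2.1649] F [-3.8 -4.9  3.4] M [-0.8   0.48  0.01] w 0.0214 q [-0.63  0.32  0.31  1.88 -0.12  0.95  2.29]
```

{"fn": "step_arm", "kwargs": {"series": [[1, [0, 0, 0.001], [0, 0, 0]], [1, [0, 0, 0.001], [0, 0, 0]], [1, [0, 0, 0], [0, 0, 0]]]}}

```text
t: 11.77
eef_pos: [0.5409, 0.1578, 0.0725]
tool_rot: [-3.14, 0.002, -2.165]
force: [-3.5, -4.8, 3.0]
grip_width: 0.021
```

```bash
python3 go.py
```

```text
t 11.77 pos [0.5409 0.1578 0.0725] rot [-3.1404  0.0021 -2.1647] F [-3.5 -4.8  3. ] M [-0.75  0.41  0.01] w 0.021 q [-0.63  0.32  0.31  1.88 -0.12  0.95  2.29]
```

{"fn": "step_arm", "kwargs": {"series": [[1, [0, 0, 0.001], [0, 0, 0]], [1, [0, 0, 0], [0, 0, 0]]]}}

```text
t: 11.93
eef_pos: [0.541, 0.1579, 0.0718]
tool_rot: [-3.14, 0.002, -2.165]
force: [-3.6, -4.4, 5.8]
grip_width: 0.0208
```

{"fn": "step_arm", "kwargs": {"series": [[1, [0, 0, 0.001], [0, 0, 0]], [1, [0, 0, 0], [0, 0, 0]]]}}

```text
t: 12.1
eef_pos: [0.5411, 0.158, 0.0716]
tool_rot: [-3.141, 0.003, -2.165]
force: [-6.1, -4.9, 14.7]
grip_width: 0.0211
```

```bash
python3 go.py;python3 look.py 15
```

```text
t 12.1 pos [0.5411 0.158  0.0716] rot [-3.1405  0.0025 -2.1646] F [-6.1 -4.9 14.7] M [-1.22  1.57  0.04] w 0.0211 q [-0.63  0.33  0.31  1.89 -0.12  0.95  2.29]
```

View pics/scene15c.png

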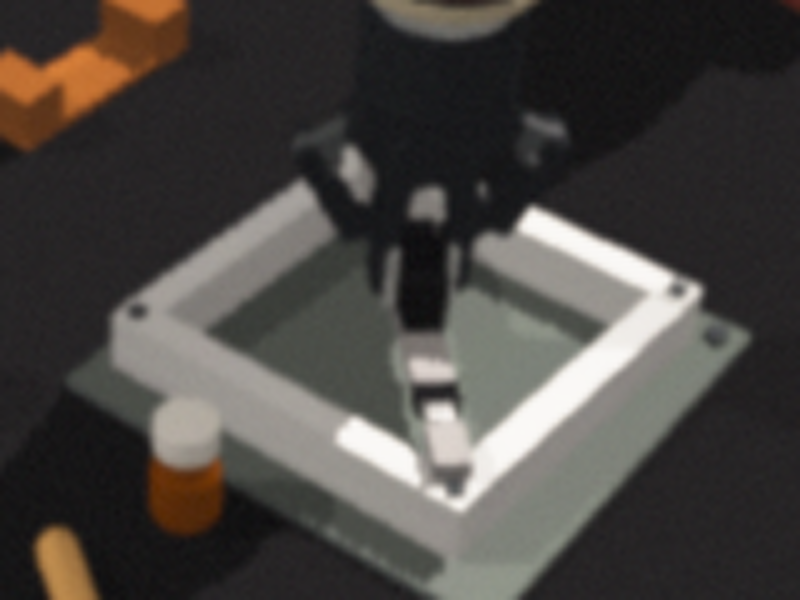

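View pics/top15c.png

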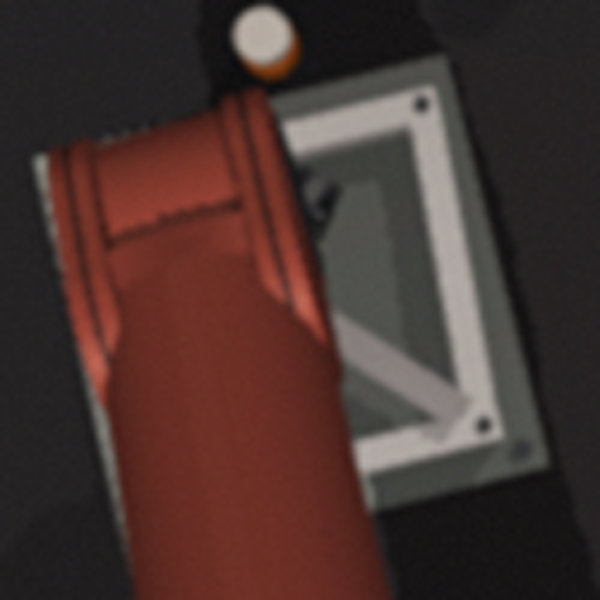

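{"fn": "step_arm", "kwargs": {"series": [[1, [0, 0, -0.001], [0, 0, 0]], [1, [0.0015, 0, 0], [0, 0, 0]], [1, [0.0015, 0, 0], [0, 0, 0]], [1, [0, 0, 0], [0, 0, 0]]]}}

```text
t: 12.53
eef_pos: [0.5394, 0.1556, 0.0718]
tool_rot: [-3.14, 0.003, -2.164]
force: [-1.3, -3.2, 6.4]
grip_width: 0.0214
```

```bash
python3 go.py
```

```text
t 12.53 pos [0.5394 0.1556 0.0718] rot [-3.1402  0.0028 -2.1644] F [-1.3 -3.2  6.4] M [-0.8   0.55 -0.04] w 0.0214 q [-0.63  0.32  0.31  1.89 -0.12  0.94  2.29]
```

{"fn": "step_arm", "kwargs": {"series": [[1, [0.001, 0, 0], [0, 0, 0]], [1, [0, 0, 0], [0, 0, 0]]]}}

```text
t: 12.7
eef_pos: [0.5389, 0.1549, 0.0718]
tool_rot: [-3.14, 0.003, -2.164]
force: [-1.1, -2.9, 6.3]
grip_width: 0.0214
```

{"fn": "step_arm", "kwargs": {"series": [[1, [0.001, 0, 0], [0, 0, 0]], [1, [0, 0, 0], [0, 0, 0]]]}}

```text
t: 12.87
eef_pos: [0.5387, 0.1546, 0.0718]
tool_rot: [-3.14, 0.004, -2.164]
force: [2.6, -0.4, 6.3]
grip_width: 0.0208
```

```bash
python3 go.py
```

```text
t 12.87 pos [0.5387 0.1546 0.0718] rot [-3.1396  0.0039 -2.1639] F [ 2.6 -0.4  6.3] M [-0.18 -0.16 -0.02] w 0.0208 q [-0.62  0.32  0.31  1.89 -0.12  0.94  2.29]
```

{"fn": "step_arm", "kwargs": {"series": [[0.8, [0, 0, 0], [0, 0, 0]], [0.7, [0, 0, 0], [0, 0, 0]], [0.5, [0, 0, 0], [0, 0, 0]], [0.4, [0, 0, 0], [0, 0, 0]], [0.4, [0, 0, 0], [0, 0, 0]]]}}

```text
t: 13.28
eef_pos: [0.537, 0.1536, 0.0703]
tool_rot: [3.141, -0.0, -2.164]
force: [-0.2, -0.4, -0.5]
grip_width: 0.0513
```

```bash
python3 go.py;python3 look.py 16
```

```text
t 13.28 pos [0.537  0.1536 0.0703] rot [ 3.1413 -0.0001 -2.1642] F [-0.2 -0.4 -0.5] M [0.01 0.02 0.  ] w 0.0513 q [-0.62  0.32  0.31  1.9  -0.12  0.94  2.29]
```

View pics/scene16c.png

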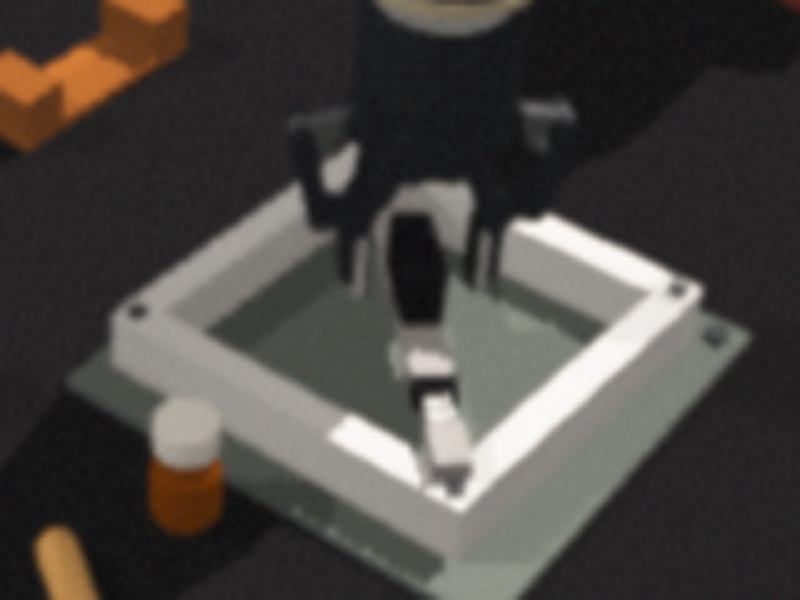

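View pics/top16c.png

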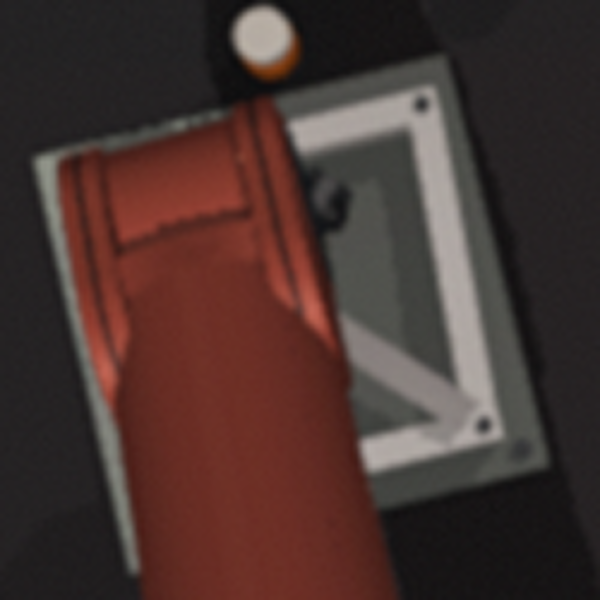

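{"fn": "step_arm", "kwargs": {"series": [[0.4, [0, 0, -0.002], [0, 0, 0]], [0.7, [0, 0, 0], [0, 0, 0]], [0.9, [0, 0, 0], [0, 0, 0]], [1, [0, 0, 0], [0, 0, 0]], [1, [0, 0.001, 0], [0, 0, 0]], [1, [0, 0, 0], [0, 0, 0]]], "grip_force": 30}}

```text
t: 13.88
eef_pos: [0.5375, 0.1533, 0.0728]
tool_rot: [-3.139, 0.001, -2.165]
force: [4.4, -1.2, -0.3]
grip_width: 0.0221
```

```bash
python3 go.py
```

```text
t 13.88 pos [0.5375 0.1533 0.0728] rot [-3.1393  0.0009 -2.1652] F [ 4.4 -1.2 -0.3] M [-0.65 -1.03 -0.05] w 0.0221 q [-0.63  0.32  0.31  1.9  -0.12  0.95  2.29]
```

{"fn": "step_arm", "kwargs": {"series": [[0.8, [0, 0, 0], [0, 0, 0]], [0.6, [0, 0, 0], [0, 0, 0]], [0.4, [0, 0, 0], [0, 0, 0]], [0.3, [0, 0, -0.02], [0, 0, 0]], [0.3, [0, 0, -0.035], [0, 0, 0]], [0.3, [0, 0, -0.035], [0, 0, 0]], [0.3, [0.04, 0, 0], [0, 0, 0]], [0.3, [0.04, 0, 0], [0, 0, 0]]]}}

```text
t: 14.55
eef_pos: [0.4926, 0.089, 0.1645]
tool_rot: [-3.139, 0.003, -2.161]
force: [-0.6, -1.9, -0.4]
grip_width: 0.0597
```

```bash
python3 go.py;python3 look.py 17
```

```text
t 14.55 pos [0.4926 0.089  0.1645] rot [-3.1392  0.0033 -2.1608] F [-0.6 -1.9 -0.4] M [-0.08 -0.    0.01] w 0.0597 q [-0.61  0.09  0.36  1.95 -0.03  1.11  2.32]
```

View pics/scene17c.png

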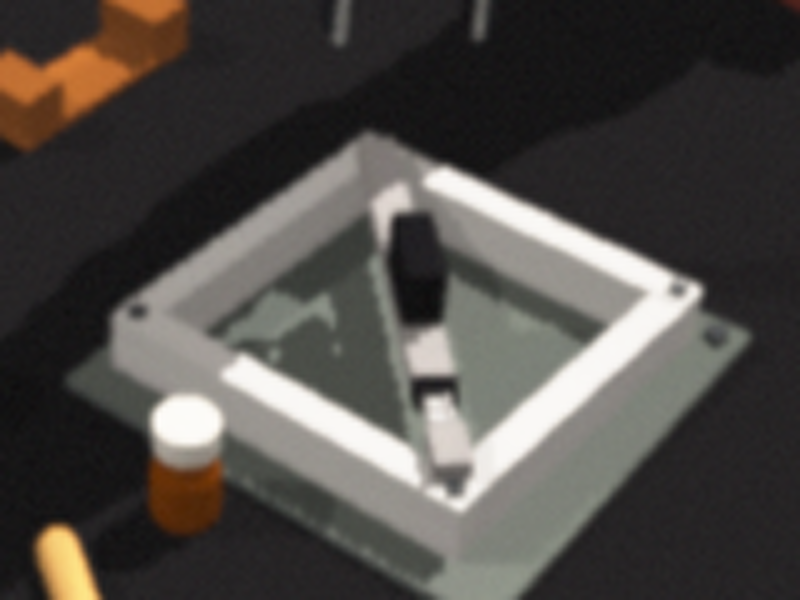

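View pics/top17c.png

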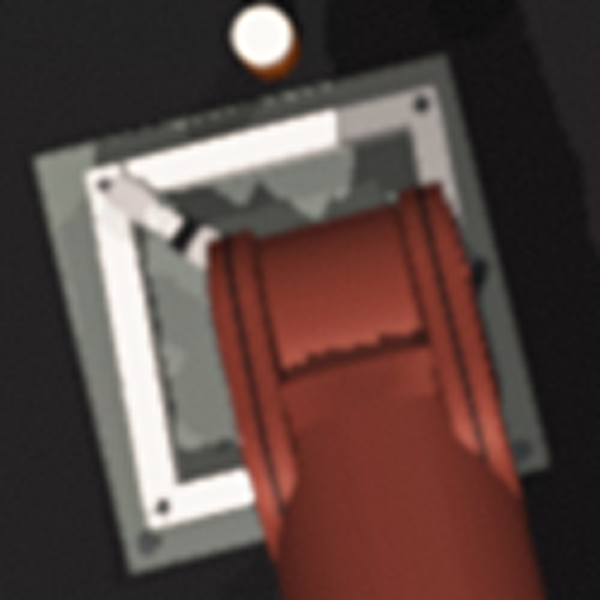

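```bash
python3 go.py "[(.538,.154,.164,-2.164),(.538,.154,.0735)]"
```

```text
t 14.65 pos [0.4888 0.0827 0.1625] rot [ 3.1403 -0.0016 -2.1697] F [-0.4  0.4 -0.9] M [ 0.01 -0.01 -0.02] w 0.0594 q [-0.6   0.08  0.36  1.96 -0.03  1.11  2.32]
(0.538, 0.154, 0.164, -2.164) shift mm [-86.7  -0.5  -1.6] rows 3 per row mm [-28.9  -0.2  -0.5]
   turn az -0.005653786408095662
(0.538, 0.154, 0.0735) shift mm [-0.1 -0.1 90.5] rows 3 per row mm [-0.  -0.  30.2]
```

{"fn": "step_arm", "kwargs": {"series": [[0.3, [-0.029, 0, 0], [0, 0, 0]], [0.3, [-0.029, 0, 0], [0, 0, 0]], [0.3, [-0.025, 0, 0], [0, 0, 0]], [0.3, [0, 0, 0.03], [0, 0, 0]], [0.3, [0, 0, 0], [0, 0, 0]], [0.3, [0, 0, 0], [0, 0, 0]]]}}

```text
t: 15.15
eef_pos: [0.5364, 0.1559, 0.1311]
tool_rot: [3.139, -0.004, -2.164]
force: [0.2, -0.8, 0.5]
grip_width: 0.0599
```

```bash
python3 go.py "[(.538,.154,.134,-2.164),(.538,.154,.0735)]"
```

```text
t 15.15 pos [0.5364 0.1559 0.1311] rot [ 3.1394 -0.0039 -2.1643] F [ 0.2 -0.8  0.5] M [-0.07 -0.01 -0.03] w 0.0599 q [-0.64  0.25  0.32  1.84 -0.09  1.07  2.26]
(0.538, 0.154, 0.134, -2.164) shift mm [ 0.7 -2.3 -2.9] rows 1 per row mm [ 0.7 -2.3 -2.9]
   turn az -0.00032703421771618224
(0.538, 0.154, 0.0735) shift mm [-0.2 -0.1 60.5] rows 2 per row mm [-0.1 -0.1 30.2]
```

{"fn": "step_arm", "kwargs": {"series": [[0.3, [0.0005, -0.001, 0.025], [0, 0, 0]], [0.3, [0, 0, 0.025], [0, 0, 0]], [0.3, [0, 0, 0.006], [0, 0, 0]], [0.3, [0, 0, 0], [0, 0, 0]], [0.3, [0, 0, 0], [0, 0, 0]]], "grip_force": 60}}

```text
t: 15.57
eef_pos: [0.5389, 0.1552, 0.0778]
tool_rot: [-3.141, 0.0, -2.165]
force: [0.5, 0.6, -0.1]
grip_width: 0.0595
```

```bash
python3 go.py "[(.538,.154,.0735,-2.164)]"; python3 look.py 18 scene
```

```text
t 15.57 pos [0.5389 0.1552 0.0778] rot [-3.1413  0.0004 -2.1651] F [ 0.5  0.6 -0.1] M [ 0.03 -0.05 -0.09] w 0.0595 q [-0.63  0.31  0.31  1.89 -0.12  0.96  2.29]
(0.538, 0.154, 0.0735, -2.164) shift mm [1.5 0.1 4.3] rows 1 per row mm [1.5 0.1 4.3]
   turn az -0.0011083485944864968
```

View pics/scene18c.png

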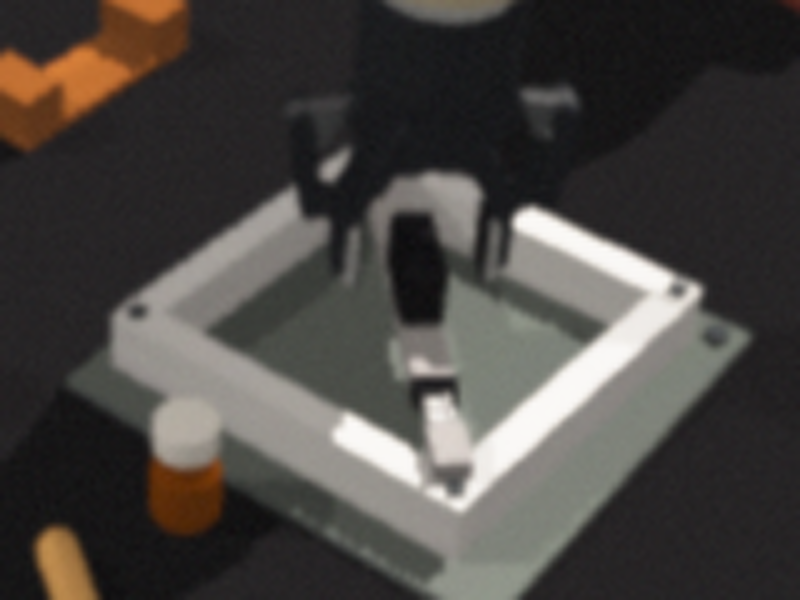

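{"fn": "step_arm", "kwargs": {"series": [[0.3, [0.0015, 0, 0.0045], [0, 0, 0]], [0.6, [0, 0, 0], [0, 0, 0]], [0.8, [0, 0, 0], [0, 0, 0]], [1, [0, 0, 0], [0, 0, 0]], [1, [0, 0, 0], [0, 0, 0]], [1, [0, 0, 0], [0, 0, 0]], [1, [-0.002, 0, 0], [0, 0, 0]], [1, [0, 0, 0], [0, 0, 0]]]}}

```text
t: 16.28
eef_pos: [0.5388, 0.1548, 0.0725]
tool_rot: [-3.141, -0.001, -2.165]
force: [-4.9, -4.6, 9.6]
grip_width: 0.0215
```

```bash
python3 go.py
```

```text
t 16.28 pos [0.5388 0.1548 0.0725] rot [-3.1415 -0.0013 -2.1653] F [-4.9 -4.6  9.6] M [-0.92  0.72 -0.01] w 0.0215 q [-0.63  0.32  0.31  1.89 -0.12  0.95  2.29]
```

{"fn": "step_arm", "kwargs": {"series": [[1, [0, 0, -0.003], [0, 0, 0]], [1, [0, 0, -0.004], [0, 0, 0]], [1, [0, 0, -0.004], [0, 0, 0]], [1, [0, 0, -0.003], [0, 0, 0]], [1, [0, 0, 0], [0, 0, 0]]]}}

```text
t: 16.7
eef_pos: [0.5378, 0.1541, 0.0853]
tool_rot: [3.141, -0.004, -2.166]
force: [-0.8, -5.6, -4.4]
grip_width: 0.021
```

```bash
python3 go.py
```

```text
t 16.7 pos [0.5378 0.1541 0.0853] rot [ 3.1408 -0.0037 -2.1658] F [-0.8 -5.6 -4.4] M [-1.67  0.34 -0.27] w 0.021 q [-0.63  0.3   0.32  1.88 -0.11  0.98  2.28]
```

{"fn": "step_arm", "kwargs": {"series": [[1, [0.005, 0, 0], [0, 0, 0]], [1, [0.007, 0, 0], [0, 0, 0]], [1, [0.007, 0, 0], [0, 0, 0]], [1, [0.007, 0, 0], [0, 0, 0]], [1, [0.007, 0, 0], [0, 0, 0]], [1, [0.007, 0, 0], [0, 0, 0]], [1, [0, 0, 0], [0, 0, 0]], [1, [0, 0, 0], [0, 0, 0]]]}}

```text
t: 17.37
eef_pos: [0.5164, 0.1228, 0.0863]
tool_rot: [-3.142, 0.001, -2.165]
force: [0.5, 0.0, -2.4]
grip_width: 0.0214
```

```bash
python3 go.py;python3 look.py 19 scene
```

```text
t 17.37 pos [0.5164 0.1228 0.0863] rot [-3.1416  0.0008 -2.1645] F [ 0.5  0.  -2.4] M [ 0.05 -0.03 -0.  ] w 0.0214 q [-0.61  0.25  0.33  1.95 -0.1   0.96  2.32]
```

View pics/scene19c.png

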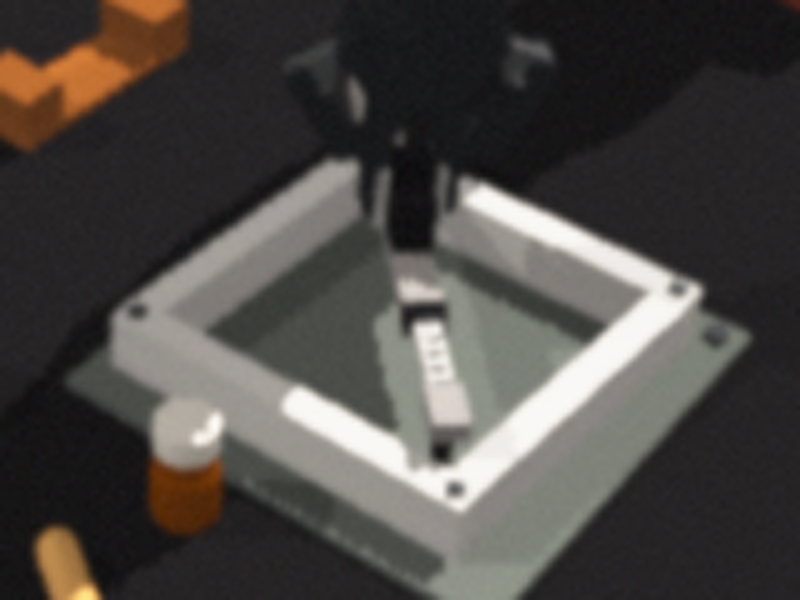

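{"fn": "step_arm", "kwargs": {"series": [[1, [0, 0, -0.02], [0, 0, 0]], [1, [0, 0, -0.02], [0, 0, 0]], [1, [0, 0, -0.01], [0, 0, 0.12]], [1, [0, 0, 0], [0, 0, 0.12]], [1, [0, 0, 0], [0, 0, 0.12]], [1, [0, 0, 0], [0, 0, 0.12]], [1, [0, 0, 0], [0, 0, 0.12]], [1, [0, 0, 0], [0, 0, 0.12]]]}}

```text
t: 18.08
eef_pos: [0.5166, 0.1234, 0.1361]
tool_rot: [3.141, 0.0, -2.89]
force: [-0.1, 0.0, -3.0]
grip_width: 0.0209
```

{"fn": "step_arm", "kwargs": {"series": [[1, [0, 0, 0], [0, 0, 0.12]], [1, [0, 0, 0], [0, 0, 0.12]], [1, [0, 0, 0], [0, 0, 0.12]], [1, [0, 0, 0], [0, 0, 0.12]], [1, [0, 0, 0], [0, 0, 0.12]], [1, [0, 0, 0], [0, 0, 0.12]], [1, [0, 0, 0], [0, 0, 0.12]], [1, [0, 0, 0], [0, 0, 0]]]}}

```text
t: 18.75
eef_pos: [0.5166, 0.1234, 0.136]
tool_rot: [3.141, 0.0, 2.554]
force: [0.7, -0.4, -3.1]
grip_width: 0.0216
```

```bash
python3 go.py "[(.518,.163,.13,2.547),(.518,.163,.0855)]"
```

```text
t 18.75 pos [0.5166 0.1234 0.136 ] rot [3.1414 0.0001 2.5538] F [ 0.7 -0.4 -3.1] M [0.06 0.04 0.02] w 0.0216 q [-0.77  0.19  0.51  1.91 -0.11  1.06  0.76]
(0.518, 0.163, 0.13, 2.547) shift mm [20.8 33.7  6. ] rows 1 per row mm [20.8 33.7  6. ]
   turn az 0.006797478109224819
(0.518, 0.163, 0.0855) shift mm [ 0.  -0.  44.5] rows 2 per row mm [ 0.  -0.  22.2]
```

{"fn": "step_arm", "kwargs": {"series": [[1, [0.0104, 0.0168, 0], [0, 0, 0.007]], [1, [0.0104, 0.0168, 0], [0, 0, 0]], [1, [0, 0, 0.015], [0, 0, 0]], [1, [0, 0, 0], [0, 0, 0]], [1, [0, 0, 0], [0, 0, 0]]]}}

```text
t: 19.17
eef_pos: [0.5172, 0.1619, 0.1205]
tool_rot: [-3.14, -0.001, 2.555]
force: [0.3, -0.7, -2.4]
grip_width: 0.0213
```

```bash
python3 go.py "[(.518,.163,.0855,2.547)]"; python3 look.py 20
```

```text
t 19.17 pos [0.5172 0.1619 0.1205] rot [-3.1397 -0.0006  2.5549] F [ 0.3 -0.7 -2.4] M [-0.01 -0.03  0.02] w 0.0213 q [-0.81  0.24  0.48  1.9  -0.13  1.04  0.71]
(0.518, 0.163, 0.0855, 2.547) shift mm [-0.1  1.4 35. ] rows 1 per row mm [-0.1  1.4 35. ]
   turn az 0.00785996838533487
```

View pics/scene20c.png

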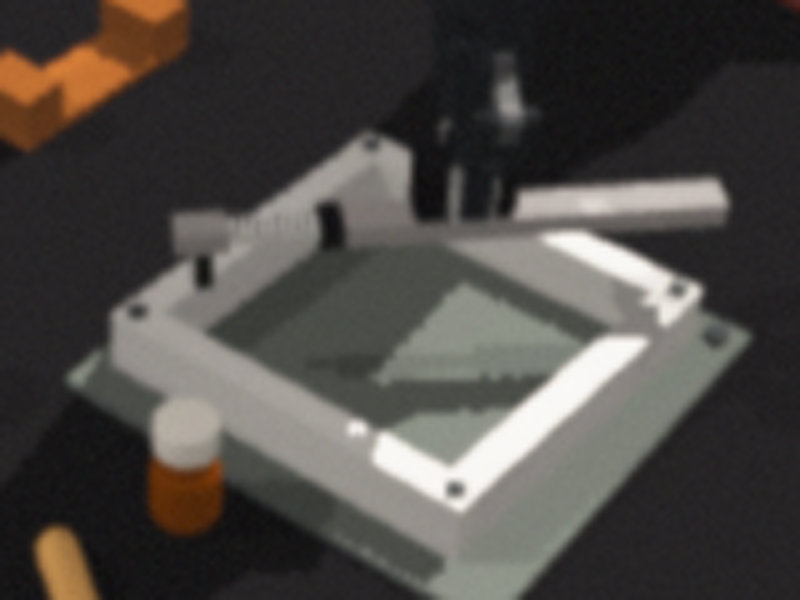

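View pics/top20c.png

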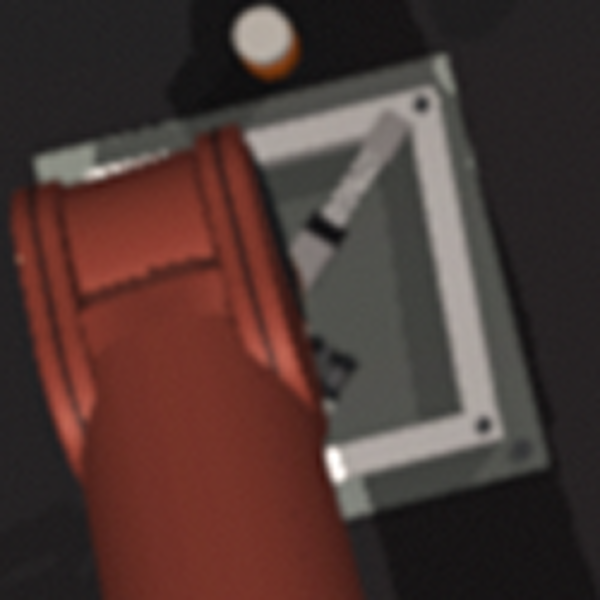

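Run:
```python
from fr import *
e=onz("top",(287.2,233.9),.099);u=np.array([.8284,-.5601]);v=np.array([.5601,.8284])
pin=e[:2]-.014*u
print(e,"pin",pin,"L2",L2[:2],"rel L2 along/lat",(pin-L2[:2])@u,(pin-L2[:2])@v)
t=np.array([.5172,.1619]);print("from tcp",(pin-t)@u,(pin-t)@v)
```

```text
[0.6325 0.0834 0.099 ] pin [0.6209 0.0913] L2 [0.631  0.0827] rel L2 along/lat -0.013180557122827731 0.0014084082235147704
from tcp 0.12544927681921536 -0.00043960343477703203
```

{"fn": "step_arm", "kwargs": {"series": [[1, [0, 0.001, 0.013], [0, 0, 0.008]], [1, [0, 0, 0.013], [0, 0, 0]], [1, [0, 0, 0.008], [0, 0, 0]], [1, [-0.0015, -0.0014, 0], [0, 0, 0]], [1, [-0.0015, -0.0014, 0], [0, 0, 0]], [1, [0, 0, 0], [0, 0, 0]], [1, [0, 0, 0], [0, 0, 0]]]}}

```text
t: 19.85
eef_pos: [0.5198, 0.1588, 0.0879]
tool_rot: [3.141, 0.001, 2.543]
force: [-0.5, 0.4, -2.4]
grip_width: 0.0209
```

```bash
python3 go.py
```

```text
t 19.85 pos [0.5198 0.1588 0.0879] rot [3.1406 0.0007 2.5432] F [-0.5  0.4 -2.4] M [ 0.02 -0.01  0.02] w 0.0209 q [-0.79  0.28  0.48  1.93 -0.16  0.97  0.73]
```

{"fn": "step_arm", "kwargs": {"series": [[1, [-0.0007, -0.0007, 0], [0, 0, 0]], [1, [0, 0, 0], [0, 0, 0]]]}}

```text
t: 20.02
eef_pos: [0.5196, 0.158, 0.0875]
tool_rot: [3.141, 0.0, 2.544]
force: [-0.8, -0.6, -2.6]
grip_width: 0.0213
```

{"fn": "step_arm", "kwargs": {"series": [[1, [-0.0007, -0.0007, 0], [0, 0, 0]], [1, [0, 0, 0], [0, 0, 0]]]}}

```text
t: 20.18
eef_pos: [0.5196, 0.157, 0.0871]
tool_rot: [3.141, 0.0, 2.544]
force: [0.2, 0.4, -2.4]
grip_width: 0.0214
```

```bash
python3 go.py
```

```text
t 20.18 pos [0.5196 0.157  0.0871] rot [3.1415 0.0001 2.5437] F [ 0.2  0.4 -2.4] M [ 0.01  0.04 -0.03] w 0.0214 q [-0.79  0.28  0.48  1.93 -0.16  0.97  0.73]
```

{"fn": "step_arm", "kwargs": {"series": [[1, [-0.0007, -0.0007, 0], [0, 0, 0]], [1, [0, 0, 0], [0, 0, 0]]]}}

```text
t: 20.35
eef_pos: [0.5197, 0.156, 0.087]
tool_rot: [-3.141, 0.0, 2.544]
force: [-0.0, -0.4, -2.3]
grip_width: 0.0212
```

```bash
python3 go.py
```

```text
t 20.35 pos [0.5197 0.156  0.087 ] rot [-3.1415  0.      2.5436] F [-0.  -0.4 -2.3] M [0.02 0.04 0.04] w 0.0212 q [-0.79  0.28  0.48  1.93 -0.16  0.97  0.74]
```

{"fn": "step_arm", "kwargs": {"series": [[1, [-0.0007, -0.0007, 0], [0, 0, 0]], [1, [0, 0, 0], [0, 0, 0]]]}}

```text
t: 20.52
eef_pos: [0.5199, 0.155, 0.087]
tool_rot: [-3.141, 0.0, 2.544]
force: [0.7, -0.0, -2.1]
grip_width: 0.0211
```

```bash
python3 go.py
```

```text
t 20.52 pos [0.5199 0.155  0.087 ] rot [-3.1414  0.      2.5436] F [ 0.7 -0.  -2.1] M [ 0.08 -0.04  0.01] w 0.0211 q [-0.79  0.28  0.48  1.93 -0.16  0.97  0.74]
```

{"fn": "step_arm", "kwargs": {"series": [[1, [-0.0007, -0.0007, 0], [0, 0, 0]], [1, [0, 0, 0], [0, 0, 0]]]}}

```text
t: 20.68
eef_pos: [0.5201, 0.154, 0.087]
tool_rot: [-3.141, 0.0, 2.544]
force: [-0.5, 0.2, -1.7]
grip_width: 0.0212
```

```bash
python3 go.py
```

```text
t 20.68 pos [0.5201 0.154  0.087 ] rot [-3.1415  0.0001  2.5436] F [-0.5  0.2 -1.7] M [0.03 0.04 0.05] w 0.0212 q [-0.79  0.28  0.48  1.93 -0.16  0.97  0.74]
```

{"fn": "step_arm", "kwargs": {"series": [[1, [-0.0007, -0.0007, 0], [0, 0, 0]], [1, [0, 0, 0], [0, 0, 0]]]}}

```text
t: 20.85
eef_pos: [0.5201, 0.1535, 0.087]
tool_rot: [3.141, -0.0, 2.544]
force: [-1.6, 1.9, -2.6]
grip_width: 0.021
```

```bash
python3 go.py
```

```text
t 20.85 pos [0.5201 0.1535 0.087 ] rot [ 3.1415 -0.0004  2.5441] F [-1.6  1.9 -2.6] M [0.31 0.2  0.11] w 0.021 q [-0.79  0.28  0.48  1.93 -0.16  0.97  0.74]
```

{"fn": "step_arm", "kwargs": {"series": [[1, [-0.0015, 0.0014, 0], [0, 0, 0]], [1, [-0.0015, 0.0014, 0], [0, 0, 0]], [1, [0, 0, 0], [0, 0, 0]]]}}

```text
t: 21.1
eef_pos: [0.5246, 0.1542, 0.087]
tool_rot: [3.142, -0.0, 2.544]
force: [-1.1, 0.7, -3.2]
grip_width: 0.021
```

```bash
python3 go.py
```

```text
t 21.1 pos [0.5246 0.1542 0.087 ] rot [ 3.1416 -0.0001  2.544 ] F [-1.1  0.7 -3.2] M [0.4  0.24 0.11] w 0.021 q [-0.78  0.29  0.48  1.92 -0.16  0.97  0.75]
```

{"fn": "step_arm", "kwargs": {"series": [[1, [-0.0007, 0.0007, 0], [0, 0, 0]], [1, [0, 0, 0], [0, 0, 0]]]}}

```text
t: 21.27
eef_pos: [0.5252, 0.1543, 0.0869]
tool_rot: [-3.141, -0.0, 2.544]
force: [-1.1, 1.7, -3.8]
grip_width: 0.0213
```

```bash
python3 go.py
```

```text
t 21.27 pos [0.5252 0.1543 0.0869] rot [-3.1414 -0.0003  2.544 ] F [-1.1  1.7 -3.8] M [0.59 0.43 0.09] w 0.0213 q [-0.78  0.29  0.48  1.92 -0.16  0.97  0.75]
```

{"fn": "step_arm", "kwargs": {"series": [[1, [-0.0007, 0.0007, 0], [0, 0, 0]], [1, [0, 0, 0], [0, 0, 0]]]}}

```text
t: 21.43
eef_pos: [0.5262, 0.1544, 0.0869]
tool_rot: [-3.141, -0.0, 2.544]
force: [-2.5, 1.5, -2.9]
grip_width: 0.0213
```

```bash
python3 go.py
```

```text
t 21.43 pos [0.5262 0.1544 0.0869] rot [-3.1414 -0.0003  2.5439] F [-2.5  1.5 -2.9] M [0.56 0.52 0.09] w 0.0213 q [-0.78  0.29  0.48  1.91 -0.16  0.97  0.75]
```

{"fn": "step_arm", "kwargs": {"series": [[1, [-0.0007, 0.0007, 0], [0, 0, 0]], [1, [0, 0, 0], [0, 0, 0]]]}}

```text
t: 21.6
eef_pos: [0.5272, 0.1545, 0.0869]
tool_rot: [-3.142, -0.0, 2.544]
force: [-2.0, 1.6, -2.5]
grip_width: 0.0209
```

```bash
python3 go.py
```

```text
t 21.6 pos [0.5272 0.1545 0.0869] rot [-3.1415 -0.0002  2.5438] F [-2.   1.6 -2.5] M [0.6  0.63 0.08] w 0.0209 q [-0.78  0.29  0.48  1.91 -0.16  0.97  0.75]
```

{"fn": "step_arm", "kwargs": {"series": [[1, [-0.0007, 0.0007, 0], [0, 0, 0]], [1, [0, 0, 0], [0, 0, 0]]]}}

```text
t: 21.77
eef_pos: [0.5282, 0.1545, 0.0869]
tool_rot: [-3.141, -0.0, 2.544]
force: [-2.6, 2.0, -2.5]
grip_width: 0.021
```

```bash
python3 go.py
```

```text
t 21.77 pos [0.5282 0.1545 0.0869] rot [-3.1412 -0.0002  2.5436] F [-2.6  2.  -2.5] M [ 0.47  0.74 -0.03] w 0.021 q [-0.78  0.3   0.48  1.91 -0.16  0.97  0.75]
```

{"fn": "step_arm", "kwargs": {"series": [[1, [-0.0007, 0.0007, 0], [0, 0, 0]], [1, [0, 0, 0], [0, 0, 0]]]}}

```text
t: 21.93
eef_pos: [0.529, 0.1544, 0.0868]
tool_rot: [-3.141, -0.0, 2.543]
force: [-2.7, -0.3, -3.3]
grip_width: 0.0211
```

```bash
python3 go.py
```

```text
t 21.93 pos [0.529  0.1544 0.0868] rot [-3.1407 -0.0002  2.5432] F [-2.7 -0.3 -3.3] M [ 0.16  0.91 -0.16] w 0.0211 q [-0.78  0.3   0.48  1.91 -0.16  0.97  0.75]
```

{"fn": "step_arm", "kwargs": {"series": [[1, [-0.0007, 0.0007, 0], [0, 0, 0]], [1, [0, 0, 0], [0, 0, 0]]]}}

```text
t: 22.1
eef_pos: [0.5299, 0.1543, 0.0868]
tool_rot: [-3.14, -0.0, 2.543]
force: [-5.1, -1.1, -2.7]
grip_width: 0.0208
```

```bash
python3 go.py
```

```text
t 22.1 pos [0.5299 0.1543 0.0868] rot [-3.1405 -0.0003  2.5429] F [-5.1 -1.1 -2.7] M [-0.16  1.04 -0.41] w 0.0208 q [-0.78  0.3   0.48  1.91 -0.17  0.98  0.75]
```

{"fn": "step_arm", "kwargs": {"series": [[1, [-0.0011, -0.001, 0], [0, 0, 0]], [1, [-0.0011, -0.001, 0], [0, 0, 0]], [1, [0, 0, 0], [0, 0, 0]]]}}

```text
t: 22.35
eef_pos: [0.5311, 0.1523, 0.0871]
tool_rot: [3.141, 0.0, 2.544]
force: [-2.5, 1.7, -4.7]
grip_width: 0.0212
```

```bash
python3 go.py
```

```text
t 22.35 pos [0.5311 0.1523 0.0871] rot [3.1409 0.0002 2.5441] F [-2.5  1.7 -4.7] M [0.62 0.91 0.04] w 0.0212 q [-0.77  0.3   0.48  1.91 -0.17  0.97  0.76]
```

{"fn": "step_arm", "kwargs": {"series": [[1, [-0.0011, -0.001, 0], [0, 0, 0]], [1, [-0.002, 0, 0], [0, 0, 0]], [1, [0, 0, 0], [0, 0, 0]]]}}

```text
t: 22.6
eef_pos: [0.5333, 0.15, 0.0872]
tool_rot: [3.141, 0.0, 2.544]
force: [-0.6, 3.7, -3.6]
grip_width: 0.0208
```

```bash
python3 go.py
```

```text
t 22.6 pos [0.5333 0.15   0.0872] rot [3.1405 0.0004 2.5445] F [-0.6  3.7 -3.6] M [1.25 0.61 0.31] w 0.0208 q [-0.77  0.3   0.48  1.9  -0.17  0.97  0.76]
```

{"fn": "step_arm", "kwargs": {"series": [[1, [-0.002, 0.0004, 0], [0, 0, 0]], [1, [-0.002, 0.0003, 0], [0, 0, 0]], [1, [-0.002, 0, 0], [0, 0, 0]], [1, [-0.001, 0, 0], [0, 0, 0]], [1, [0, 0, 0], [0, 0, 0]]]}}

```text
t: 23.02
eef_pos: [0.5391, 0.1464, 0.087]
tool_rot: [3.141, -0.0, 2.544]
force: [-2.6, 3.8, -3.8]
grip_width: 0.0211
```

```bash
python3 go.py; python3 look.py 21
```

```text
t 23.02 pos [0.5391 0.1464 0.087 ] rot [ 3.1414 -0.      2.544 ] F [-2.6  3.8 -3.8] M [1.14 0.82 0.29] w 0.0211 q [-0.76  0.31  0.48  1.89 -0.17  0.98  0.78]
```

View pics/scene21c.png

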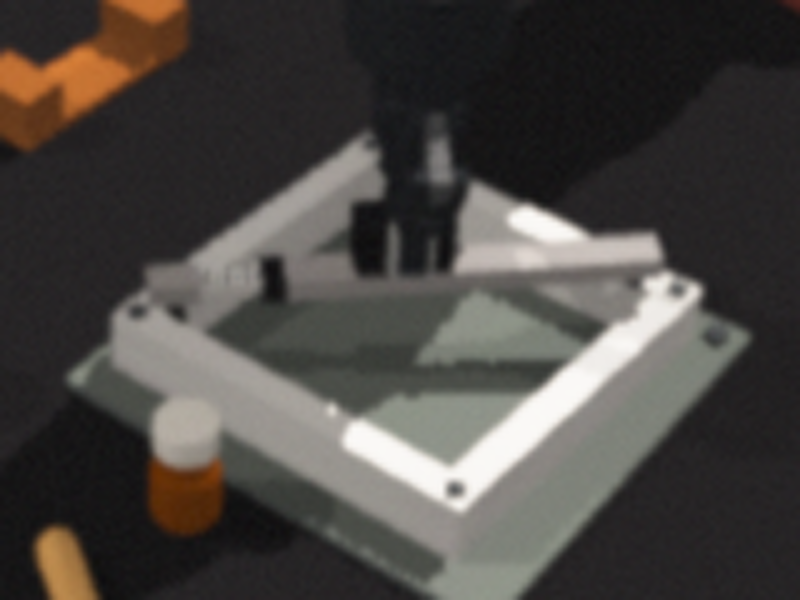

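View pics/top21c.png

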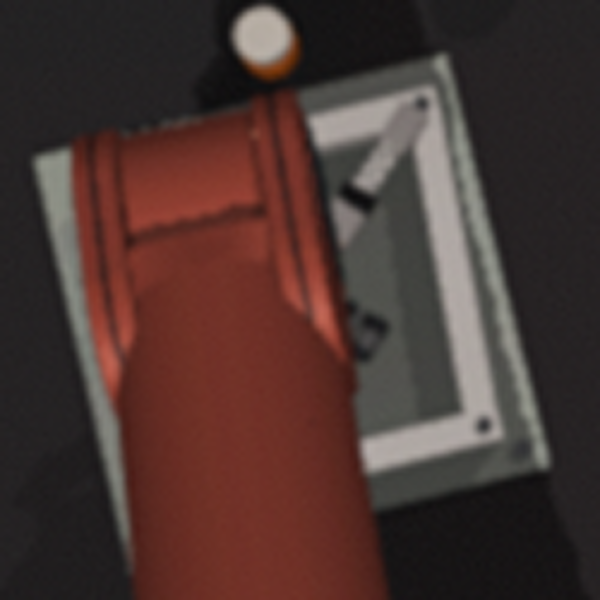

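{"fn": "step_arm", "kwargs": {"series": [[1, [-0.0015, 0, 0], [0, 0, 0]], [1, [-0.001, 0, 0], [0, 0, 0]], [1, [0, 0, 0.003], [0, 0, 0]], [1, [0, 0, 0.003], [0, 0, 0]], [1, [0, 0, 0.003], [0, 0, 0]], [1, [0, 0, 0], [0, 0, 0]]]}}

```text
t: 23.62
eef_pos: [0.5416, 0.1448, 0.0781]
tool_rot: [3.141, 0.001, 2.544]
force: [-3.6, 4.0, 3.2]
grip_width: 0.0212
```

```bash
python3 go.py; python3 look.py 22 scene
python3 - <<'E'
import cv2,numpy as np
a=cv2.imread("pics/scene22.png")[255:300,395:455]
b=cv2.resize(a,None,fx=12,fy=12,interpolation=cv2.INTER_CUBIC).astype(float)
cv2.imwrite("pics/z22.png",np.clip(255*(b/255)**.7,0,255).astype(np.uint8))
E
```

```text
t 23.62 pos [0.5416 0.1448 0.0781] rot [3.1408 0.0008 2.5439] F [-3.6  4.   3.2] M [0.69 0.24 0.18] w 0.0212 q [-0.75  0.33  0.48  1.89 -0.18  0.96  0.79]
```

View pics/z22.png

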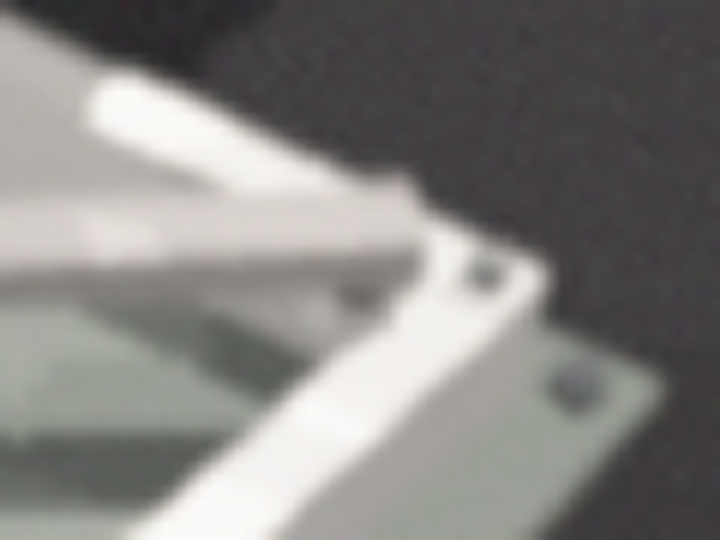

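{"fn": "step_arm", "kwargs": {"series": [[1, [0, 0, 0.002], [0, 0, 0]], [1, [0, 0, 0.002], [0, 0, 0]], [1, [0, 0, 0.001], [0, 0, 0]], [1, [0, 0, 0], [0, 0, 0]]]}}

```text
t: 24.0
eef_pos: [0.5414, 0.1447, 0.0731]
tool_rot: [3.141, 0.001, 2.544]
force: [-4.2, 3.4, 6.1]
grip_width: 0.0211
```

```bash
python3 go.py
```

```text
t 24.0 pos [0.5414 0.1447 0.0731] rot [3.1413 0.0005 2.5438] F [-4.2  3.4  6.1] M [0.25 0.12 0.  ] w 0.0211 q [-0.75  0.34  0.48  1.9  -0.19  0.95  0.79]
```

{"fn": "step_arm", "kwargs": {"series": [[1, [0, 0, 0.001], [0, 0, 0]], [1, [0, 0, 0], [0, 0, 0]]]}}

```text
t: 24.17
eef_pos: [0.5416, 0.1446, 0.0726]
tool_rot: [3.141, 0.001, 2.543]
force: [-4.6, 2.8, 8.7]
grip_width: 0.0211
```

```bash
python3 go.py
```

```text
t 24.17 pos [0.5416 0.1446 0.0726] rot [3.1409 0.0006 2.5434] F [-4.6  2.8  8.7] M [ 0.36  0.49 -0.03] w 0.0211 q [-0.75  0.34  0.48  1.9  -0.19  0.95  0.79]
```

{"fn": "step_arm", "kwargs": {"series": [[1, [0, -0.001, -0.0004], [0, 0, 0]], [1, [0.0015, 0, 0], [0, 0, 0]], [1, [0.0015, 0, 0], [0, 0, 0]], [1, [0.001, 0, 0], [0, 0, 0]], [1, [0, 0, 0], [0, 0, 0]]]}}

```text
t: 24.58
eef_pos: [0.5374, 0.1467, 0.0727]
tool_rot: [3.141, 0.0, 2.544]
force: [-3.1, 5.5, 5.4]
grip_width: 0.021
```

```bash
python3 go.py
```

```text
t 24.58 pos [0.5374 0.1467 0.0727] rot [3.1408 0.0004 2.5444] F [-3.1  5.5  5.4] M [ 0.87 -0.09  0.31] w 0.021 q [-0.75  0.33  0.48  1.91 -0.18  0.95  0.78]
```

{"fn": "step_arm", "kwargs": {"series": [[1, [0.001, 0, 0], [0, 0, 0]], [1, [0, 0, 0], [0, 0, 0]]]}}

```text
t: 24.75
eef_pos: [0.5366, 0.1472, 0.0727]
tool_rot: [3.141, 0.0, 2.544]
force: [-1.4, 5.9, 5.9]
grip_width: 0.0212
```

```bash
python3 go.py
```

```text
t 24.75 pos [0.5366 0.1472 0.0727] rot [3.1408 0.0004 2.5443] F [-1.4  5.9  5.9] M [ 0.87 -0.21  0.35] w 0.0212 q [-0.76  0.33  0.48  1.91 -0.18  0.95  0.78]
```

{"fn": "step_arm", "kwargs": {"series": [[1, [0.001, 0, 0], [0, 0, 0]], [1, [0, 0, 0], [0, 0, 0]]]}}

```text
t: 24.92
eef_pos: [0.5358, 0.1477, 0.0727]
tool_rot: [3.141, 0.001, 2.544]
force: [-1.5, 6.0, 6.8]
grip_width: 0.0213
```

```bash
python3 go.py
```

```text
t 24.92 pos [0.5358 0.1477 0.0727] rot [3.1408 0.0005 2.5441] F [-1.5  6.   6.8] M [ 0.94 -0.24  0.4 ] w 0.0213 q [-0.76  0.33  0.48  1.91 -0.18  0.95  0.78]
```

{"fn": "step_arm", "kwargs": {"series": [[1, [0, 0.0007, 0], [0, 0, 0]], [1, [-0.001, 0, 0], [0, 0, 0]], [1, [0.001, 0, 0], [0, 0, 0]], [1, [0, 0, 0], [0, 0, 0]]]}}

```text
t: 25.25
eef_pos: [0.5361, 0.1479, 0.0727]
tool_rot: [3.141, 0.0, 2.544]
force: [-2.0, 4.4, 6.2]
grip_width: 0.0211
```

```bash
python3 go.py
```

```text
t 25.25 pos [0.5361 0.1479 0.0727] rot [3.1413 0.0004 2.5437] F [-2.   4.4  6.2] M [ 0.62 -0.1   0.2 ] w 0.0211 q [-0.76  0.33  0.48  1.91 -0.18  0.95  0.78]
```

{"fn": "step_arm", "kwargs": {"series": [[1, [0.001, 0, 0], [0, 0, 0]], [1, [0, 0, 0], [0, 0, 0]]]}}

```text
t: 25.42
eef_pos: [0.5353, 0.1484, 0.0726]
tool_rot: [3.141, 0.0, 2.544]
force: [-2.0, 3.6, 6.2]
grip_width: 0.0211
```

```bash
python3 go.py
```

```text
t 25.42 pos [0.5353 0.1484 0.0726] rot [3.1413 0.0005 2.5435] F [-2.   3.6  6.2] M [ 0.65 -0.16  0.24] w 0.0211 q [-0.76  0.33  0.48  1.91 -0.18  0.95  0.78]
```

{"fn": "step_arm", "kwargs": {"series": [[1, [0.001, 0, 0], [0, 0, 0]], [1, [0, 0, 0], [0, 0, 0]]]}}

```text
t: 25.58
eef_pos: [0.5347, 0.1489, 0.0727]
tool_rot: [3.141, 0.001, 2.544]
force: [-0.7, 3.3, 6.1]
grip_width: 0.0214
```

```bash
python3 go.py
```

```text
t 25.58 pos [0.5347 0.1489 0.0727] rot [3.1412 0.0008 2.5436] F [-0.7  3.3  6.1] M [ 0.56 -0.26  0.23] w 0.0214 q [-0.76  0.33  0.48  1.91 -0.18  0.95  0.78]
```

{"fn": "step_arm", "kwargs": {"series": [[1, [0.001, 0, 0], [0, 0, 0]], [1, [0, 0, 0], [0, 0, 0]]]}}

```text
t: 25.75
eef_pos: [0.5345, 0.1489, 0.0727]
tool_rot: [3.141, 0.002, 2.543]
force: [3.2, 0.2, 3.2]
grip_width: 0.0215
```

```bash
python3 go.py
```

```text
t 25.75 pos [0.5345 0.1489 0.0727] rot [3.1408 0.0022 2.543 ] F [3.2 0.2 3.2] M [ 0.07 -1.24  0.31] w 0.0215 q [-0.76  0.32  0.48  1.91 -0.18  0.95  0.77]
```

{"fn": "step_arm", "kwargs": {"series": [[1, [-0.0015, 0, 0], [0, 0, 0]], [1, [-0.001, 0.0005, 0], [0, 0, 0]], [1, [0, 0.0006, 0], [0, 0, 0]], [1, [0, 0, 0], [0, 0, 0]]]}}

```text
t: 26.08
eef_pos: [0.5354, 0.1488, 0.0726]
tool_rot: [-3.14, -0.001, 2.543]
force: [-5.2, 2.1, 10.5]
grip_width: 0.0211
```

```bash
python3 go.py
```

```text
t 26.08 pos [0.5354 0.1488 0.0726] rot [-3.1402 -0.0015  2.5434] F [-5.2  2.1 10.5] M [0.02 0.42 0.08] w 0.0211 q [-0.76  0.33  0.48  1.91 -0.18  0.95  0.78]
```

{"fn": "step_arm", "kwargs": {"series": [[1, [0, 0.0005, -0.0008], [0, 0, 0]], [1, [0, 0, 0], [0, 0, 0]]]}}

```text
t: 26.25
eef_pos: [0.5355, 0.1489, 0.0728]
tool_rot: [-3.14, -0.001, 2.543]
force: [-4.1, 0.3, 4.2]
grip_width: 0.0212
```

```bash
python3 go.py
```

```text
t 26.25 pos [0.5355 0.1489 0.0728] rot [-3.1396 -0.0014  2.5433] F [-4.1  0.3  4.2] M [-0.06  0.22  0.06] w 0.0212 q [-0.76  0.33  0.48  1.91 -0.18  0.95  0.78]
```

{"fn": "step_arm", "kwargs": {"series": [[1, [0, -0.0007, 0], [0, 0, 0]], [1, [0.001, 0, 0], [0, 0, 0]], [1, [0, 0, 0], [0, 0, 0]]]}}

```text
t: 26.5
eef_pos: [0.5349, 0.149, 0.0729]
tool_rot: [-3.141, -0.0, 2.544]
force: [-1.9, 0.7, 1.0]
grip_width: 0.0213
```

```bash
python3 go.py
```

```text
t 26.5 pos [0.5349 0.149  0.0729] rot [-3.1406 -0.      2.5436] F [-1.9  0.7  1. ] M [-0.15 -0.01  0.18] w 0.0213 q [-0.76  0.33  0.48  1.91 -0.18  0.95  0.78]
```

{"fn": "step_arm", "kwargs": {"series": [[0.8, [0, 0, 0], [0, 0, 0]], [0.7, [0, 0, 0], [0, 0, 0]], [0.5, [0, 0, 0], [0, 0, 0]], [0.4, [0, 0, 0], [0, 0, 0]], [0.3, [0, 0, 0], [0, 0, 0]], [0.3, [0, 0, -0.02], [0, 0, 0]], [0.3, [0, 0, -0.035], [0, 0, 0]], [0.3, [0, 0, -0.035], [0, 0, 0]]]}}

```text
t: 27.17
eef_pos: [0.5344, 0.1489, 0.1633]
tool_rot: [-3.139, -0.001, 2.543]
force: [0.9, 0.5, 0.1]
grip_width: 0.0596
```

```bash
python3 go.py "[(.45,-.15,.2)]"
```

```text
t 27.17 pos [0.5344 0.1489 0.1633] rot [-3.1388 -0.001   2.5433] F [0.9 0.5 0.1] M [ 0.04 -0.08  0.03] w 0.0596 q [-0.79  0.22  0.5   1.83 -0.11  1.13  0.72]
(0.45, -0.15, 0.2) shift mm [ -98.6 -294.6  -35.9] rows 8 per row mm [-12.3 -36.8  -4.5]
```

Now I'll move clear of the frame so both cameras see it.

{"fn": "step_arm", "kwargs": {"series": [[0.3, [0, -0.02, -0.03], [0, 0, 0]], [0.3, [-0.012, -0.036, 0], [0, 0, 0]], [0.3, [-0.012, -0.036, 0], [0, 0, 0]], [0.3, [-0.012, -0.036, 0], [0, 0, 0]], [0.3, [-0.012, -0.036, 0], [0, 0, 0]], [0.3, [-0.012, -0.036, 0], [0, 0, 0]], [0.3, [-0.012, -0.036, 0], [0, 0, 0]], [0.3, [0, 0, 0], [0, 0, 0]]]}}

```text
t: 27.83
eef_pos: [0.4597, -0.0934, 0.1935]
tool_rot: [-3.141, 0.001, 2.535]
force: [-0.6, -0.7, 0.1]
grip_width: 0.06
```

```bash
python3 go.py; python3 look.py 30
```

```text
t 27.83 pos [ 0.4597 -0.0934  0.1935] rot [-3.1414  0.0006  2.5348] F [-0.6 -0.7  0.1] M [-0.03 -0.01 -0.  ] w 0.06 q [-0.59 -0.03  0.69  1.99  0.02  1.17  1.06]
```

View pics/scene30c.png

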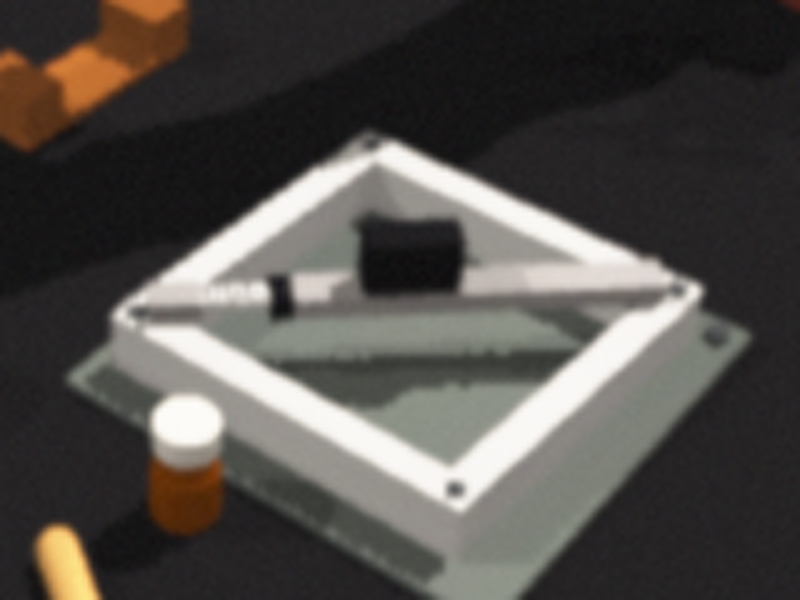

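View pics/top30c.png

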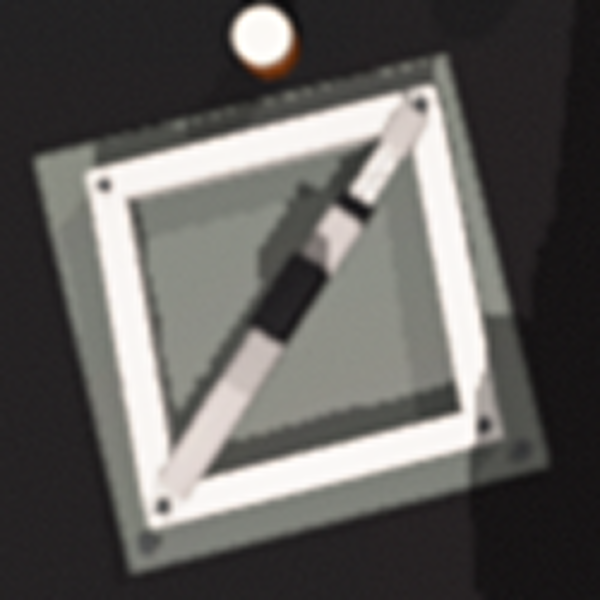

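Run:
```python
from fr import *
T=lambda p:np.array(p)/4.8+[205,210]-.5
a=onz("top",T((412,102)),.052)[:2];b=onz("top",T((172,491)),.052)[:2]
d=a-b;n=np.linalg.norm(d);u=d/n;print("len",n,"reading",.268-n,"yaw",np.arctan2(u[1],u[0]))
s=b+.010*u;l=a-.014*u;NL=W(-.085,.085)[:2];FR=W(.085,-.085+FP[3])[:2]
print("short pin",s,"dist to NL",np.linalg.norm(s-NL),"vs expected",np.linalg.norm(S2[:2]-NL),"rel S2",s-S2[:2]);print("long",l,"rel L2",l-L2[:2])
# shorter diag reading: release image 17, ring to bar end (top crop)
r=onz("top",T((185,237)),.052)[:2];e=onz("top",T((113,178)),.052)[:2];print("diag1 ring-end",np.linalg.norm(r-e))
r=onz("top",T((351,206)),.052)[:2];print("diag2 ring-end",np.linalg.norm(r-a))
```

```text
len 0.25894512748150356 reading 0.00905487251849646 yaw -0.5731317758099158
short pin [0.4387 0.212 ] dist to NL 0.008919779160491756 vs expected 0.007292709185648065 rel S2 [ 0.001  -0.0014]
long [0.6361 0.0846] rel L2 [0.005  0.0019]
diag1 ring-end 0.05370964526920786
diag2 ring-end 0.06918318111198131
```

Run:
```python
from plant import ctrl
print(ctrl.get_state()["t"]);print(ctrl.sign_off())
```

```text
27.9333
the job is handed in; nothing more can be done
None
```

I measured both diagonals of the frame. The job is handed in at about 28 s, with the rule sprung across the longer diagonal (near-left to far-right) and the arm clear of everything.

- **Frame:** the camera fit put the rack at s ≈ -10.5 mm, repeatable to about 1 mm. That makes near-right to far-left the shorter diagonal.
- **Shorter diagonal, done first:** I slid the long pin along the left rail until it met the far rail, compressed the bar, lowered the rule flat and let go. I then gripped it again, pressed it gently towards the left rail and let go a second time. The geometry predicts a reading of about 0.0246, and a rough picture estimate of the exposed bar gave about 0.023.
- **Longer diagonal, done second:** I used the same method in the far-right corner, with a small press towards each rail before letting go. The geometry predicts 0.0106, and the final picture gave about 0.009.
- **Difference:** the bar stands out about 15 mm further on the second diagonal, against 14 mm predicted. The frame is clearly out of square.

**Last checks:**
- The final pictures show the rule lying flat across the longer diagonal. The short pin measures about 9 mm from its near corner, where 7.3 mm would be touching both rails and 10.5 mm is the limit.
- The picture put the long pin about 5 mm beyond its computed seat, and the rule's angle 0.02 rad off the predicted one. The contact positions felt by the arm agreed to about 1.5 mm, so I put these down to picture error.
- I could not measure after letting go whether the long pin still presses on both rails. I infer it from the forces just before each release. The strongest push seen at the wrist near the frame was about 16 N, mostly straight down.
- The slide itself cannot be read directly, so the readings above are estimates.

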